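# Reload the emery-tape feed unit and set its brake lever

## Task

Reload the blue emery-tape feed unit of the crank polisher: first swing the red-knobbed brake lever fully home to the white stop mark and leave it there while you load. Lift every spent green core off the spindles and put it in the yellow scrap bin, and put every fresh brown roll from the bench fully down on a spindle of its own. Only then swing the brake lever to line up with the yellow pointer on its quadrant and let go; leave the hammer, the piston and the cup where they are.

Things in the scene. Friction and masses are not known exactly. Their poses are not given: they have to be found in the camera images.
- unit: fixed feed unit: blue deck 130 x 560 x 30 mm, origin at the centre of its underside (deck y from -275 to +285 mm), y along the row of spindles towards the lever. Three upright steel spindles at x 0, y -225, -100, +25 mm. At x 0, y +200 mm a grey round quadrant housing, radius 125 mm, top 36 mm above the bench, carries lever and pointer
- spindle1_foot (a point): first spindle (farthest from the lever): centre of the top of its foot disc (68 mm wide, 34 mm above the bench), where a roll's underside comes to rest. The spindle is 20 mm in diameter, round-tipped, and rises 72 mm above the disc (tip 106 mm above the bench). Axes as unit
- spindle2_foot (a point): the same for the middle spindle
- spindle3_foot (a point): the same for the spindle nearest the lever
- brake (a joint): angle (rad) of the brake lever about its upright hinge: 0 at the hard stop at the white mark, on the side away from the spindles; grows anticlockwise seen from above, so that the knob sweeps past the robot's side of the housing towards the spindles; up to 1.6. It stays where it is left; about 3 N at the knob moves it
- brake_knob (a point): centre of the top of the lever's red upright knob: a cylinder 26 mm in diameter, 46 mm tall, its top 105 mm above the bench, 90 mm from the hinge axis; below it is a flat steel arm whose top is 59 mm above the bench. The point's x axis points from the hinge outward along the lever
- brake_hinge (a point): on the hinge axis of lever and pointer, 49 mm above the bench; axes as brake_knob
- mark (a joint): angle (rad) of the yellow pointer about the same hinge axis, with the same zero and direction as brake: the lever is in line with the pointer when both joints read the same. Already set; it does not move
- mark_tip (a point): top of the yellow pointer tab (24 x 8 x 8 mm, flat on the quadrant, look only), 112 mm from the hinge axis; its x axis points outward along the pointer
- roll1: fresh roll of brown emery tape on a green core, standing upright on the bench: 62 mm outside diameter, 50 mm tall, bore 30 mm right through, 0.15 to 0.31 kg. Origin at the centre of its underside, z up along its axis. Two or three of the three rolls are present
- roll2: as roll1
- roll3: as roll1
- core1: spent green plastic core standing on a spindle, its underside on the foot disc: a tube 40 mm outside diameter, 30 mm bore, 50 mm tall, about 0.04 kg. Origin at the centre of its underside, z along its axis. Two or three of the three cores are present
- core2: as core1
- core3: as core1
- bin: fixed yellow open scrap bin, 150 (x) x 200 (y) mm outside, 60 mm tall, walls and floor 4 mm; origin at the centre of its underside
- hammer: bystander: red dead-blow hammer, 280 mm, lying behind the unit along y; origin under its middle. Leave alone
- piston: bystander: aluminium piston, 90 mm in diameter, 55 mm tall, standing on the near side of the scrap bin; origin under its centre. Leave alone
- cup: bystander: white cup, 80 mm in diameter, 100 mm tall, to the left of the lever; origin under its centre. Leave alone
There are look-alikes about, which are no part of the job. What is shaped like the core3 but purple is not meant.

How it is judged:
By the outcome, as a careful person would: the job done as asked, in the order asked, and still so for the second after the job is handed in, with the robot touching nothing.
Of core1, core2, core3 only 2 to 3 are there at a start; the rules pass over those that are not, and their reading is None.
Of roll1, roll2, roll3 only 2 to 3 are there at a start; the rules pass over those that are not, and their reading is None.
At some moment in a run one of roll1, roll2, roll3 may be knocked a few centimetres aside while the robot is not near it.
It also fails if it takes over 210 s, if anything falls off the work surface, if the arm or the gripper's body presses on something with over 40 N, if the wrist force passes 120 N, or if a joint passes its speed limit or range.

## Robot

A 6-joint arm with a two-finger parallel gripper is mounted at the origin on the work surface. World frame = base frame: x ahead of the robot, y to its left, z up, the work surface at z = 0. Lengths are in mm, angles in rad, forces in N, time in s.
With the tool pointing down it reaches from about 350 to 775 mm from the base axis. Payload 7.3 kg.
Tool frame: the origin (TCP) lies at the very end of the fingers, on their centre line; the grasp point (between the pads) lies 19 mm behind it; z points along the fingers, y is the line along which they close (so a half turn about z gives the same grasp; the last joint's range is limited). The gripper opens to 92 mm and grips with 3 to 60 N. Pads are 19 mm wide; open, the fingers measure 130 mm over their backs; the gripper's body (75 mm by 190 mm) begins 47 mm behind the grasp point.
Start: joints at [1.021, 0.342, 1.524, -0, 1.275, -0.146], TCP at [206.268, 482.802, 226.741] pointing down, gripper open.
Joint ranges: [-2.53, 2.53], [-0.77, 2.02], [0.04, 2.7], [-1, 4.14], [0.28, 2.66], [-3.11, 3.11]. Speed limits (rad/s): [2.57, 2.57, 3.14, 3.14, 3.14, 3.14].

## Interface

Orientations are given as [roll, pitch, yaw] about the fixed x, y, z axes, in that order (R = Rz(yaw) Ry(pitch) Rx(roll)).
In Python, from plant import get_obs, optics, ticket, finder gives the robot as it stands.
- The arm moves only by the tool send_rows, never from a script. Its arguments are lists of equal length, an entry for each row: "offset": the shift along the tool's x, y, z scaled (see below), a list of three; "delta_rot": the turn, a rotation vector about the tool's x, y, z scaled (see below), a list of three. In form: {"offset": [[dx, dy, dz], ...], "delta_rot": [[rx, ry, rz], ...]}. A call has 1 to 8 rows; each row is the pose to reach, as a shift and turn from the pose commanded when the call began, along the tool's axes at that moment, turning the shorter way round; what a row does not reach only later rows make up. The controller multiplies each number of a shift by 120 mm and each number of a turn by 360 degrees. A row lasts 1/8 s, in which the tool goes at most 62.5 mm and 10.7 degrees, less where a joint would pass 70% of its speed; a pose out of reach is approached as far as the arm can. A call with a number of a shift or a turn outside -1 to 1 is refused whole. A call with a gripper value outside its range is refused whole. "grip" is the opening, from 0 (shut) to 1 (fully open), set as the call begins (left out, the last holds). The fingers move at their own pace and stop on an object; the grip force is fixed at half the most. Time passes only in rows, so rows that repeat a pose let the fingers close. It gives the time, the measured TCP pose, the force, the opening and the grip force at its end, in the units of the state.
- get_obs(): the state, without advancing time (a new reading comes with each control period).
- optics.capture(name): name is "side" or "top" or "wrist"; returns the picture (384x512x3 uint8, red, green, blue); there is no depth.
- optics.get_calibration(name): a dict with "fx", "fy", "cx", "cy" (pixels), "k1" (the pictures are not rectified: a ray, as slopes to the right and down, at radius r is drawn at 1 + k1 r^2 times it, then the intrinsics apply), "world_from_camera" (4x4, takes a point from camera to world coordinates). Camera axes: x right, y down, z forward; pixel columns grow to the right and rows downward; lengths in mm; the calibration is good to about 2 mm. A picture is of the moment at which its call begins: read the wrist's pose just before it. get_calibration takes no time and is no camera call; for the wrist camera it gives the pose at the moment of the call.
- ticket.close_job(): hands the job in; it is judged then, once.
Trained networks look in the newest picture that a camera, given by its name, has taken for a name from the list of things; names that differ only in an ending like _2 or _b are one class to them, and where a whole thing is asked for, a point or a joint stands for the part that bears it (a point fixed in the world has none). Each returns a list of dicts, best first, with "confidence" (0 to 1); they miss things now and then, are a little off and sometimes report something else, mostly with a low value. They report only what shows in the picture. A call takes as long as a camera call. They do not tell look-alikes from the thing itself.
- finder.boxes_of(target, camera): "box" ([left, top, right, bottom] in pixels, round what is visible of it).
- finder.silhouettes(target, camera): "region" (384x512 bool, what is visible of it) and "box" ([left, top, right, bottom] in pixels, round what is visible of it).
- finder.pinpoint(target, camera): "uv" ([column, row] in pixels: a listed point, or the origin of a listed thing).
The state is a dict: "time": time; "joint_positions": joint angles; "dq": joint speeds; "tau": joint torques, N m; "tool_pos": TCP position; "tcp_rot": TCP orientation; "contact_force": force on the tool from outside, world axes, zero at the start; "moment": the same for the moment, N m; "grip_width": finger opening in mm; "finger_force": force on a finger pad.
Only numpy, scipy, OpenCV 4.12 (cv2) and the standard library are available. Lean on these libraries where they do the work, as an engineer would, in place of code of your own. Each camera call takes 0.05 s, during which the arm holds its last target. There are 200 camera calls.

## Working session

There is one attempt and no reset: what is moved stays moved. The work goes in short steps, Python scripts to look and compute and a tool call to move; the robot and the scene stay as the last step left them, time stands still between calls to the robot, and variables do not carry over. Pictures are saved under pics/ and viewed, at most 15 in all, crops included, and the job is handed in when it is done.

Besides the shell and the picture viewer there is one more tool, called after ">>>" by a JSON object that holds its "name" and its "arguments". send_rows: Moves the arm, as the interface text tells. Its arguments: {"type":"object","properties":{"offset":{"type":"array"},"delta_rot":{"type":"array"},"grip":{"type":"number"}},"required":["offset","delta_rot"]}

```bash
ls; mkdir -p pics; python3 - <<'E'
from plant import get_obs, optics
import cv2
o=get_obs(); print({k:o[k] for k in('time','tool_pos','tcp_rot','grip_width')})
ims=[]
for n in('top','side'):
    im=optics.capture(n); cv2.imwrite(f'pics/{n}0.png',im[...,::-1]); ims.append(im)
    c=optics.get_calibration(n);print(n,c)
print(optics.get_calibration('wrist'))
E
```

```text
pics
{'time': 0.0, 'tool_pos': array([206.06499546, 482.44428865, 226.06262141]), 'tcp_rot': array([-3.14014104e+00, -1.91050349e-04,  2.73780740e+00]), 'grip_width': 91.90545591244525}
top {'fx': 387.7502350158671, 'fy': 387.7502350158671, 'cx': 256.8057026863849, 'cy': 190.2594061532604, 'k1': -0.11737321887681722, 'world_from_camera': array([[ 1.75231628e-02, -9.89786826e-01,  1.41474301e-01,
         3.74270490e+02],
       [-9.99733789e-01, -1.94690364e-02, -1.23817382e-02,
         3.74903056e+01],
       [ 1.50096496e-02, -1.41219671e-01, -9.89864493e-01,
         1.34075101e+03],
       [ 0.00000000e+00,  0.00000000e+00,  0.00000000e+00,
         1.00000000e+00]])}
side {'fx': 407.8838489641448, 'fy': 407.8838489641448, 'cx': 253.34195241136015, 'cy': 190.35873223608553, 'k1': 0.03266321812470115, 'world_from_camera': array([[ 7.83722157e-01, -3.55292108e-01,  5.09457652e-01,
        -5.85161312e+01],
       [-6.21050237e-01, -4.36738781e-01,  6.50811678e-01,
        -7.31646685e+02],
       [-8.72833882e-03, -8.26454327e-01, -5.62936107e-01,
         7.45340030e+02],
       [ 0.00000000e+00,  0.00000000e+00,  0.00000000e+00,
         1.00000000e+00]])}
{'fx': 301.85146610719136, 'fy': 301.85146610719136, 'cx': 254.3739828567957, 'cy': 187.67293436422153, 'k1': -0.06926706429561313, 'world_from_camera': array([[ 3.92717852e-01,  8.88219261e-01,  2.38409802e-01,
         1.41811055e+02],
       [ 9.19658799e-01, -3.79117780e-01, -1.02456834e-01,
         5.08656674e+02],
       [-6.18738745e-04,  2.59492300e-01, -9.65744979e-01,
         3.84394903e+02],
       [ 0.00000000e+00,  0.00000000e+00,  0.00000000e+00,
         1.00000000e+00]])}
```

View pics/top0.png

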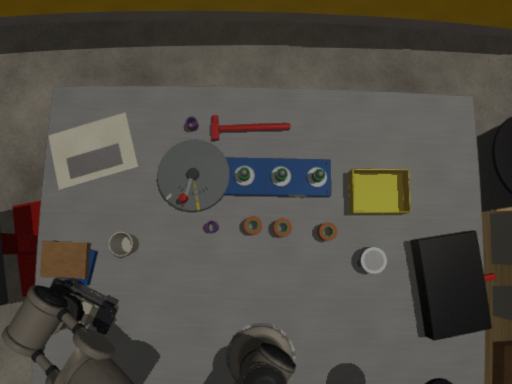

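View pics/side0.png

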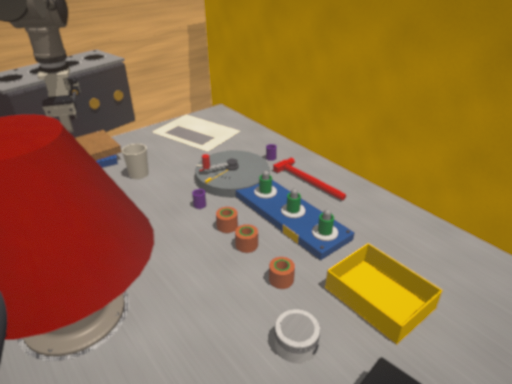

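Top view: three green cores stand on the spindles at (244,174), (281,176) and (317,176). Three brown rolls lie at (252,226), (282,228) and (327,232). The knob is at (182,199) and the bin at (380,192). The purple look-alikes at (191,124) and (211,227) are not part of the job. The side view agrees.

```bash
cat > h.py <<'E'
import numpy as np, cv2
from plant import get_obs, optics, finder
def ray(uv,c):
    d=np.array([c['k1'],0,0,0,0]); K=np.array([[c['fx'],0,c['cx']],[0,c['fy'],c['cy']],[0,0,1.]])
    p=cv2.undistortPoints(np.array([[uv]],float),K,d)[0,0]
    T=c['world_from_camera']; v=T[:3,:3]@np.array([*p,1]); return T[:3,3],v/np.linalg.norm(v)
def atz(uv,c,z):
    o,v=ray(uv,c); return o+v*(z-o[2])/v[2]
def tri(obs):
    A=np.zeros((3,3));b=np.zeros(3);R=[ray(u,c) for u,c in obs]
    for o,v in R:
        M=np.eye(3)-np.outer(v,v);A+=M;b+=M@o
    p=np.linalg.solve(A,b); return p,max(np.linalg.norm((np.eye(3)-np.outer(v,v))@(p-o)) for o,v in R)
def proj(P,c):
    q=np.linalg.inv(c['world_from_camera'])@np.append(P,1);s=q[:2]/q[2];s=s*(1+c['k1']*(s@s))
    return np.array([c['fx']*s[0]+c['cx'],c['fy']*s[1]+c['cy']])
E
python3 - <<'E'
from h import *
np.set_printoptions(precision=1,suppress=True)
C={n:optics.get_calibration(n) for n in('top','side')}
for n in C: optics.capture(n)
for t in('roll1','core1','spindle1_foot','spindle2_foot','spindle3_foot','brake_knob','brake_hinge','mark_tip','bin','unit','piston','cup','hammer'):
    D={n:[(np.array(d['uv']),d['confidence']) for d in finder.pinpoint(t,n) if d['confidence']>.3] for n in C}
    # pair by smallest skew
    for u,cu in D['top']:
        best=min(((tri([(u,C['top']),(w,C['side'])]),w,cw) for w,cw in D['side']),key=lambda x:x[0][1],default=None)
        if best: print(t,u,round(cu,2),best[1],round(best[2],2),'P',best[0][0],'err %.1f'%best[0][1])
        else: print(t,u,cu,'no side')
print(get_obs()['time'])
E
```

```text
roll1 [279.8 225.3] 0.79 [245.8 244.8] 0.66 P [442.9 -59.7  -4.8] err 2.9
roll1 [251.6 226.2] 0.56 [224.8 227.6] 0.88 P [439.3  37.2  -4.6] err 1.4
roll1 [324.2 230.7] 0.54 [280.2 281.9] 0.65 P [ 428.  -216.3   -9.1] err 1.5
core1 [314.9 180. ] 0.55 [323.4 229.1] 0.56 P [ 603.2 -179.8   42.8] err 5.3
core1 [189.4 128.6] 0.47 [272.6 158.9] 0.56 P [796.7 261.7  -8.7] err 11.3
core1 [280.9 176.9] 0.43 [290.8 208.2] 0.55 P [606.  -59.   42.5] err 1.6
core1 [213.7 226. ] 0.43 [198.7 206.7] 0.6 P [435.8 169.2  -3.8] err 3.2
core1 [242.6 176. ] 0.4 [262.8 189.4] 0.53 P [607.9  70.9  38.5] err 0.8
core1 [190.8 176.7] 0.38 [226.1 229.2] 0.32 P [ 642.5  309.6 -288.6] err 19.9
spindle1_foot [321.1 177.6] 0.73 [325.2 231.9] 0.7 P [ 605.2 -195.5   44.3] err 3.0
spindle2_foot [281.4 178.3] 0.81 [292.5 208. ] 0.94 P [603.8 -62.8  45.7] err 2.2
spindle2_foot [130.4 242.1] 0.59 [135.5 175.6] 0.72 P [368.4 460.6  -6. ] err 8.4
spindle3_foot [244.  175.9] 0.7 [266.7 190.8] 0.96 P [612.5  64.   34.2] err 3.3
brake_knob [184.2 198.4] 0.74 [204.3 156.8] 0.54 P [519.  255.5 104.6] err 1.0
brake_hinge [191.4 174.3] 0.59 [233.8 164.7] 0.5 P [614.4 241.7  45.2] err 5.4
mark_tip [193.2 210. ] 0.56 [206.6 177.6] 0.47 P [494.9 229.   48.1] err 7.9
bin [374.7 188.8] 0.98 [378. 296.] 0.82 P [ 577.4 -396.7   -4.9] err 3.6
unit [247.9 176.8] 0.62 [267.  204.4] 0.94 P [613.2  54.2 -11.6] err 2.2
piston [370.3 262. ] 0.77 [293.1 347.2] 0.81 P [ 321.5 -375.3    3.6] err 1.3
cup [128.7 241.9] 0.67 [139.9 174.6] 0.69 P [376.5 463.4  -6.8] err 0.0
cup [244.2 175.3] 0.55 [139.9 174.6] 0.69 P [415.5 100.2 224.5] err 164.0
hammer [251.9 128. ] 0.93 [310.2 180.7] 0.93 P [787.   42.5  11.4] err 0.5
1.5
```

>>> {"name": "send_rows", "arguments": {"offset": [[-1, -0.5, -0.6], [-1, -0.5, -0.6], [-1, -0.5, -0.6], [-1, -0.5, -0.6], [-1, -0.5, -0.6], [-1, -0.5, -0.6], [-1, -0.5, -0.6], [-1, -0.5, -0.6]], "delta_rot": [[0, 0, 0.186], [0, 0, 0.186], [0, 0, 0.186], [0, 0, 0.186], [0, 0, 0.186], [0, 0, 0.186], [0, 0, 0.186], [0, 0, 0.186]]}}

```text
time: 2.5
tool_pos: [293.0, 380.4, 298.8]
tcp_rot: [3.142, -0.0, 1.57]
contact_force: [0.2, 0.1, -0.9]
grip_width: 91.6
finger_force: 0.0
```

>>> {"name": "send_rows", "arguments": {"offset": [[-1, 1, 0], [-1, 1, 0], [-1, 1, 0], [-1, 1, 0]], "delta_rot": [[0, 0, 0], [0, 0, 0], [0, 0, 0], [0, 0, 0]]}}

```text
time: 3.0
tool_pos: [414.6, 258.3, 298.5]
tcp_rot: [3.142, 0.0, 1.566]
contact_force: [-0.2, -0.2, -0.5]
grip_width: 91.7
finger_force: 0.0
```

>>> {"name": "send_rows", "arguments": {"offset": [[-0.5, 1, 0], [-0.5, 1, 0], [-0.5, 1, 0], [-0.5, 1, 0], [-0.5, 1, 0]], "delta_rot": [[0, 0, 0], [0, 0, 0], [0, 0, 0], [0, 0, 0], [0, 0, 0]]}}

```text
time: 3.62
tool_pos: [531.4, 201.3, 299.0]
tcp_rot: [-3.141, -0.0, 1.571]
contact_force: [-0.9, -0.6, -0.6]
grip_width: 91.9
finger_force: 0.0
```

```bash
cat > look.py <<'E'
from h import *
import sys
np.set_printoptions(precision=1,suppress=True)
def look(tag,targets):
    o=get_obs(); c=optics.get_calibration('wrist'); im=optics.capture('wrist'); cv2.imwrite(f'pics/{tag}.png',im[...,::-1])
    print(o['time'],o['tool_pos'],o['tcp_rot'])
    for t,z in targets.items():
        for d in finder.pinpoint(t,'wrist'):
            if d['confidence']>.3: print(t,np.array(d['uv']),round(d['confidence'],2),atz(d['uv'],c,z))
    return c,im
E
python3 - <<'E'
from look import *
look('w1',dict(roll1=0,core1=34,spindle1_foot=34,spindle2_foot=34,spindle3_foot=34,brake_knob=105,brake_hinge=49,mark_tip=44))
E
```

```text
3.625 [531.4 201.3 299. ] [-3.1 -0.   1.6]
roll1 [199.3 252.5] 0.91 [439.1  34.8   0. ]
roll1 [202.5 302.9] 0.88 [439.5 -64.2  -0. ]
core1 [426.9 121.6] 0.63 [774.2 252.7  34. ]
core1 [308.1 245.8] 0.61 [614.   63.7  34. ]
core1 [193.2 174.2] 0.56 [443.2 176.3  34. ]
spindle2_foot [300.9 313.7] 0.6 [608.6 -60.4  34. ]
spindle3_foot [306.3 241.9] 0.59 [610.9  70.3  34. ]
brake_knob [249.1 112.9] 0.94 [525.2 263.3 105. ]
brake_hinge [315.1 127.1] 0.56 [612.4 244.1  49. ]
mark_tip [234.7 144.6] 0.72 [504.3 219.9  44. ]
mark_tip [302.  313.9] 0.46 [608.6 -53.   44. ]
```

View pics/w1.png

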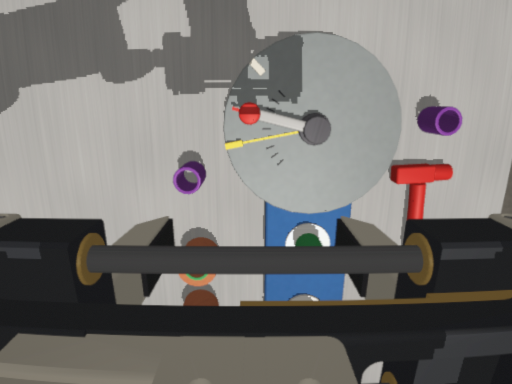

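Wrist view: the white mark is at (257,68), the yellow pointer tab at (234,146), the knob at (249,113), the hub at (316,130), and purple decoys at (188,178) and (440,120). I'll fit the angles by colour.

```bash
cat > ang.py <<'E'
from look import *
def angles(c,im,hinge=None):
    hsv=cv2.cvtColor(im,cv2.COLOR_RGB2HSV); H,S,V=cv2.split(hsv)
    o={}
    cx,cy=proj([612,244,40],c)
    yy,xx=np.mgrid[:384,:512]; near=np.hypot(xx-cx,yy-cy)<110*c['fx']*0.0036
    for k,m in dict(yel=(abs(H.astype(int)-28)<6)&(S>120)&(V>110),red=((H<6)|(H>174))&(S>150)&(V>90)).items():
        m=(m&near).astype(np.uint8); n,l,s,cc=cv2.connectedComponentsWithStats(m)
        for i in range(1,n):
            if s[i,4]>12: print(k,s[i],cc[i])
        o[k]=m
    ys,xs=np.nonzero(o['yel']); W=np.array([atz([x,y],c,44 if 1 else 0)[:2] for x,y in zip(xs,ys)]) if len(xs) else np.zeros((0,2))
    return W
E
python3 - <<'E'
from ang import *
c=optics.get_calibration('wrist'); im=optics.capture('wrist')
W=angles(c,im); 
print(atz([257,68],c,37)); print(atz([317,131],c,59), atz([234,146],c,44),atz([301,132],c,38))
# housing circle
g=cv2.cvtColor(im,cv2.COLOR_RGB2HSV)
from math import *
h=np.array([612,244.])
for ang in np.linspace(0,6.28,13)[:-1]: pass
np.save('w1W.npy',W)
m=W.mean(0); v=np.linalg.svd(W-m)[2][0]; print('line',m,v, W.min(0),W.max(0))
E
python3 - <<'E'
import cv2
im=cv2.imread('pics/w1.png')[20:220,180:420]; cv2.imwrite('pics/w1c.png',cv2.resize(im,(720,600),interpolation=cv2.INTER_CUBIC))
E
```

```text
yel [224 130  74  18 194] [249.4 139.9]
red [231 102  27  21 365] [247.2 111.6]
red [390 163  37  35 678] [407.6 173.9]
[536.1 318.9  37. ]
[614.4 238.4  59. ] [504.7 216.8  44. ] [596.7 235.3  38. ]
line [525.6 225.1] [-1.  -0.2] [491.  215.5] [590.3 238.5]
```

View pics/w1c.png

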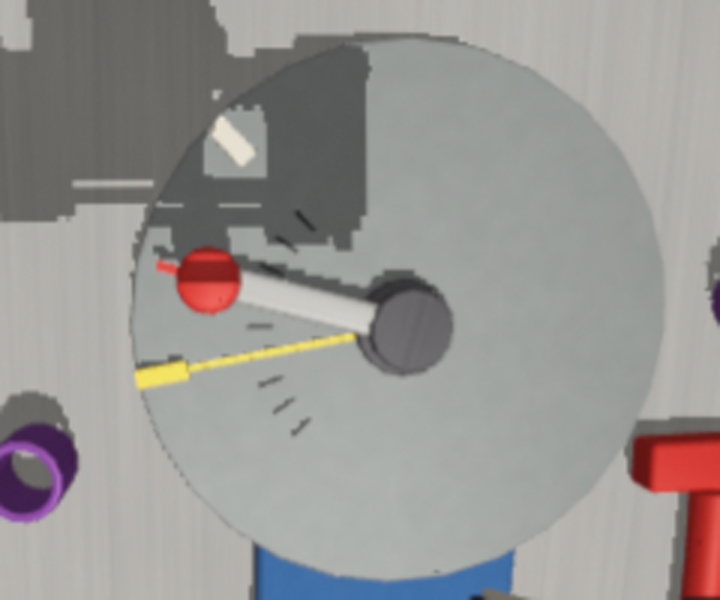

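Hinge ≈ (614,240). White mark at 135° (r=111, as it should be), pointer at about 192° (r=112), lever at about 165.5° (r≈90). Now grasping the knob.

>>> {"name": "send_rows", "arguments": {"offset": [[0.51, -0.05, 0.5], [0.51, -0.05, 1], [0.51, -0.05, 1], [0.51, -0.05, 1]], "delta_rot": [[0, 0, 0], [0, 0, 0], [0, 0, 0], [0, 0, 0]]}}

```text
time: 4.62
tool_pos: [527.1, 261.0, 178.9]
tcp_rot: [-3.141, 0.0, 1.569]
contact_force: [-0.2, -0.1, 0.2]
grip_width: 91.7
finger_force: 0.0
```

>>> {"name": "send_rows", "arguments": {"offset": [[0, 0, 0.3], [0, 0, 0.6], [0, 0, 0.8], [0, 0, 0.9], [0, 0, 0.9], [0, 0, 0.9]], "delta_rot": [[0, 0, 0], [0, 0, 0], [0, 0, 0], [0, 0, 0], [0, 0, 0], [0, 0, 0]]}}

```text
time: 5.38
tool_pos: [528.0, 261.5, 72.5]
tcp_rot: [3.139, -0.001, 1.569]
contact_force: [0.0, -0.1, 0.7]
grip_width: 92.1
finger_force: 0.0
```

>>> {"name": "send_rows", "arguments": {"offset": [[0, 0, 0], [0, 0, 0], [0, 0, 0], [0, 0, 0], [0, 0, 0], [0, 0, 0], [0, 0, 0], [0, 0, 0]], "delta_rot": [[0, 0, 0], [0, 0, 0], [0, 0, 0], [0, 0, 0], [0, 0, 0], [0, 0, 0], [0, 0, 0], [0, 0, 0]], "grip": 0}}

```text
time: 6.38
tool_pos: [525.2, 261.3, 70.6]
tcp_rot: [-3.138, 0.0, 1.569]
contact_force: [-5.4, 0.2, 3.0]
grip_width: 25.2
finger_force: 30.0
```

>>> {"name": "send_rows", "arguments": {"offset": [[0.1, 0.04, 0], [0.19, 0.095, 0], [0.27, 0.15, 0], [0.33, 0.21, 0], [0.35, 0.23, 0], [0.37, 0.24, 0], [0.37, 0.24, 0], [0.37, 0.24, 0]], "delta_rot": [[0, 0, 0], [0, 0, 0], [0, 0, 0], [0, 0, 0], [0, 0, 0], [0, 0, 0], [0, 0, 0], [0, 0, 0]]}}

```text
time: 7.38
tool_pos: [548.7, 309.7, 70.4]
tcp_rot: [-3.129, -0.004, 1.57]
contact_force: [-23.1, 14.6, 10.4]
grip_width: 25.4
finger_force: 30.0
```

>>> {"name": "send_rows", "arguments": {"offset": [[0.03, 0, 0], [0.05, 0.01, 0], [0.05, 0.01, 0], [0.05, 0.01, 0]], "delta_rot": [[0, 0, 0], [0, 0, 0], [0, 0, 0], [0, 0, 0]]}}

```text
time: 7.88
tool_pos: [549.9, 311.4, 70.3]
tcp_rot: [-3.127, 0.003, 1.57]
contact_force: [-23.6, -2.6, 14.1]
grip_width: 25.6
finger_force: 30.0
```

```bash
python3 - <<'E'
from look import *
look('w2',dict(brake_knob=105,mark_tip=44))
E
```

```text
7.875 [549.9 311.4  70.3] [-3.1  0.   1.6]
brake_knob [254.  271.6] 0.88 [549.9 306.6 105. ]
```

View pics/w2.png

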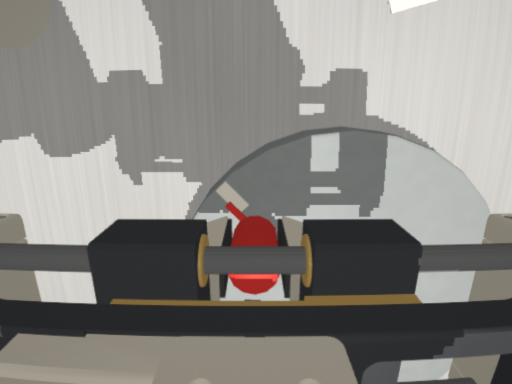

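The red arm tip lies on the white mark and about 18 N of tangential force opposes the push, so the lever is home. Releasing it and going over to the spindles.

>>> {"name": "send_rows", "arguments": {"offset": [[0, 0, 0], [0, 0, 0], [0, 0, 0], [0, 0, 0], [0, 0, 0]], "delta_rot": [[0, 0, 0], [0, 0, 0], [0, 0, 0], [0, 0, 0], [0, 0, 0]], "grip": 1}}

```text
time: 8.65
tool_pos: [557.1, 311.6, 70.7]
tcp_rot: [3.141, -0.0, 1.569]
contact_force: [0.2, -0.5, -0.8]
grip_width: 71.0
finger_force: 0.0
```

>>> {"name": "send_rows", "arguments": {"offset": [[0, 0, -0.4], [0, 0, -0.8], [0, 0, -1], [-0.3, 0.1, -1], [-0.7, 0.2, -1], [-1, 0.5, -1], [-1, 0.5, -1]], "delta_rot": [[0, 0, 0], [0, 0, 0], [0, 0, 0], [0, 0, 0], [0, 0, 0], [0, 0, 0], [0, 0, 0]]}}

```text
time: 9.52
tool_pos: [618.7, 188.3, 190.4]
tcp_rot: [3.141, 0.001, 1.565]
contact_force: [0.4, 0.4, -0.5]
grip_width: 91.9
finger_force: 0.0
```

>>> {"name": "send_rows", "arguments": {"offset": [[0, 0, -0.5], [-0.2, 0, -0.5], [-0.2, 0, -0.5], [-0.2, 0, -0.5], [-0.2, 0, -0.5]], "delta_rot": [[0, 0, 0], [0, 0, 0], [0, 0, 0], [0, 0, 0], [0, 0, 0]]}}

```text
time: 10.15
tool_pos: [616.2, 168.2, 249.7]
tcp_rot: [-3.14, -0.0, 1.57]
contact_force: [0.1, 0.2, 0.1]
grip_width: 92.0
finger_force: 0.0
```

```bash
python3 - <<'E'
from look import *
look('w3',dict(roll1=0,core1=34,spindle1_foot=34,spindle2_foot=34,spindle3_foot=34,brake_knob=105,brake_hinge=49,mark_tip=44))
E
```

```text
10.15 [616.2 168.2 249.7] [-3.1 -0.   1.6]
roll1 [143.5 302.9] 0.71 [438.5 -63.1   0. ]
core1 [122.5 157.5] 0.8 [448.5 176.   34. ]
core1 [254.3 238.7] 0.75 [615.5  65.2  34. ]
core1 [390.9  95.9] 0.72 [780.8 251.1  34. ]
spindle3_foot [250.1 237.7] 0.69 [609.8  66.6  34. ]
brake_knob [185.7  31.1] 0.75 [551.9 306.4 105. ]
brake_hinge [251.5 102.1] 0.75 [612.4 242.2  49. ]
mark_tip [160.  123.7] 0.9 [503.1 218.   44. ]
```

View pics/w3.png

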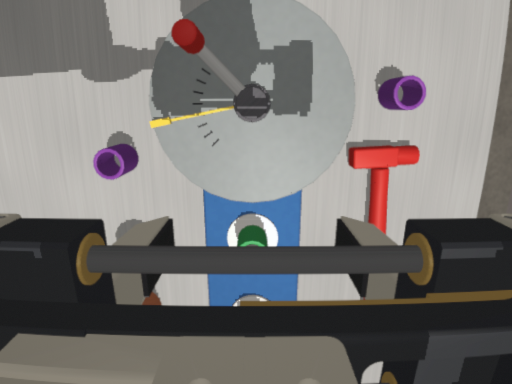

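The lever stayed at the mark: knob at (186,31), measured (551,306). Spindle 3's foot is at (252,238), which gives (611.5,66.5). Going for core 3.

>>> {"name": "send_rows", "arguments": {"offset": [[-0.4, -0.02, 0], [-0.85, -0.04, 0.3], [-0.85, -0.04, 0.7], [-0.85, -0.04, 0.8], [-0.85, -0.04, 0.8]], "delta_rot": [[0, 0, 0], [0, 0, 0], [0, 0, 0], [0, 0, 0], [0, 0, 0]]}}

```text
time: 11.22
tool_pos: [611.9, 66.1, 155.0]
tcp_rot: [-3.141, -0.0, 1.57]
contact_force: [0.5, 0.4, 0.1]
grip_width: 91.6
finger_force: 0.0
```

>>> {"name": "send_rows", "arguments": {"offset": [[0, 0, 0.3], [0, 0, 0.6], [0, 0, 0.82], [0, 0, 0.82], [0, 0, 0.82]], "delta_rot": [[0, 0, 0], [0, 0, 0], [0, 0, 0], [0, 0, 0], [0, 0, 0]]}}

```text
time: 11.85
tool_pos: [613.4, 66.1, 58.7]
tcp_rot: [3.138, -0.0, 1.57]
contact_force: [0.7, -0.2, -0.0]
grip_width: 91.5
finger_force: 0.0
```

>>> {"name": "send_rows", "arguments": {"offset": [[0, 0, 0], [0, 0, 0], [0, 0, 0], [0, 0, 0], [0, 0, 0], [0, 0, 0], [0, 0, 0]], "delta_rot": [[0, 0, 0], [0, 0, 0], [0, 0, 0], [0, 0, 0], [0, 0, 0], [0, 0, 0], [0, 0, 0]], "grip": 0}}

```text
time: 12.72
tool_pos: [611.7, 65.5, 56.3]
tcp_rot: [-3.142, -0.0, 1.569]
contact_force: [-0.1, 0.7, 1.3]
grip_width: 38.4
finger_force: 30.0
```

>>> {"name": "send_rows", "arguments": {"offset": [[0, 0, -0.2], [0, 0, -0.4], [0, 0, -0.7], [0, 0, -1], [0, 0, -1], [0, 0, -1]], "delta_rot": [[0, 0, 0], [0, 0, 0], [0, 0, 0], [0, 0, 0], [0, 0, 0], [0, 0, 0]]}}

```text
time: 13.48
tool_pos: [611.2, 65.5, 175.6]
tcp_rot: [-3.14, -0.0, 1.569]
contact_force: [-0.4, -0.2, -1.1]
grip_width: 38.8
finger_force: 30.0
```

```bash
python3 - <<'E'
from look import *
ims={}
for n in('top','side'):
    c=optics.get_calibration(n); im=optics.capture(n); cv2.imwrite(f'pics/{n}1.png',im[...,::-1])
    b=finder.boxes_of('bin',n)[:1]
    print(n,b,[ (s['box'],s['confidence']) for s in finder.boxes_of('core1',n)])
    if n=='top':
        B=b[0]['box']; print('bin corners rim',[atz([B[i],B[j]],c,60) for i,j in((0,1),(2,1),(2,3),(0,3))])
E
```

```text
top [{'box': [348.0, 167.9, 412.1, 215.5], 'confidence': 0.78}] [([276.6, 167.8, 283.6, 183.3], 0.62), ([308.2, 169.1, 326.1, 182.2], 0.43)]
bin corners rim [array([ 640.2, -287.3,   60. ]), array([ 645.9, -513.7,   60. ]), array([ 481.2, -507.1,   60. ]), array([ 478.1, -284.7,   60. ])]
side [{'box': [320.6, 242.8, 443.2, 344.2], 'confidence': 0.82}] [([316.2, 211.1, 334.9, 236.6], 0.67), ([286.0, 193.1, 302.0, 215.1], 0.63), ([193.1, 190.7, 205.7, 209.4], 0.56), ([260.3, 141.7, 273.5, 161.6], 0.53), ([274.3, 309.1, 321.4, 363.6], 0.49), ([195.6, 145.4, 351.8, 263.8], 0.44), ([270.5, 149.2, 277.2, 162.8], 0.38)]
```

>>> {"name": "send_rows", "arguments": {"offset": [[-0.5, -0.05, 0], [-1, -0.1, 0], [-1, -0.1, 0]], "delta_rot": [[0, 0, 0], [0, 0, 0], [0, 0, 0]]}}

```text
time: 14.15
tool_pos: [599.0, -58.5, 175.9]
tcp_rot: [-3.141, 0.001, 1.564]
contact_force: [-0.5, 1.2, 0.3]
grip_width: 38.7
finger_force: 30.0
```

>>> {"name": "send_rows", "arguments": {"offset": [[-0.5, -0.1, 0], [-1, -0.15, 0], [-1, -0.15, 0]], "delta_rot": [[0, 0, 0], [0, 0, 0], [0, 0, 0]]}}

```text
time: 14.52
tool_pos: [580.9, -177.6, 175.9]
tcp_rot: [-3.141, 0.001, 1.564]
contact_force: [-1.0, 0.8, -0.5]
grip_width: 38.7
finger_force: 30.0
```

>>> {"name": "send_rows", "arguments": {"offset": [[-0.5, -0.1, 0], [-1, -0.15, 0], [-1, -0.15, 0], [-1, -0.15, 0]], "delta_rot": [[0, 0, 0], [0, 0, 0], [0, 0, 0], [0, 0, 0]]}}

```text
time: 15.02
tool_pos: [563.5, -292.7, 175.9]
tcp_rot: [-3.141, -0.001, 1.57]
contact_force: [-0.5, -0.1, 0.0]
grip_width: 39.0
finger_force: 30.0
```

```bash
python3 - <<'E'
from look import *
c,im=look('w4',dict(bin=0))
H,S,V=cv2.split(cv2.cvtColor(im,cv2.COLOR_RGB2HSV))
print([(d['box'],d['confidence']) for d in finder.boxes_of('bin','wrist')])
for p in [(615,-298),(491,-298),(637,-298)]: print(proj([*p,60],c))
E
```

```text
15.025 [ 563.5 -292.7  175.9] [-3.1 -0.   1.6]
[([174.6, 174.1, 336.8, 300.6], 0.97)]
[309.3 187.9]
[177.9 188. ]
[332.5 187.8]
```

View pics/w4.png

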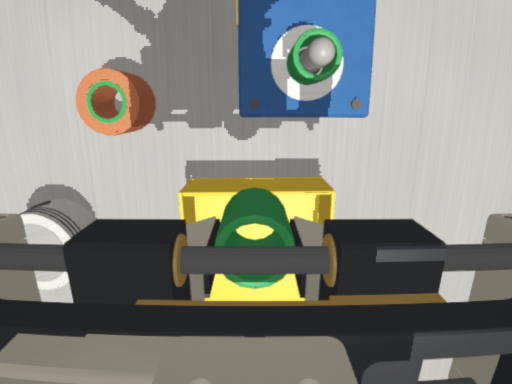

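The core is held and the bin rim is at px 181–331, row 188, so the bin centre is about (564,-397). Spindle 1's disc is at (308,63).

```bash
python3 - <<'E'
from look import *
c=optics.get_calibration('wrist')
print('s1 disc',atz([307.5,63],c,34),'tip',atz([321,52],c,106),'core top',atz([318,56],c,84),'roll top',atz([107,102],c,50))
E
```

```text
s1 disc [ 613.4 -183.1   34. ] tip [ 610.8 -185.3  106. ] core top [ 613.2 -184.6   84. ] roll top [ 426.9 -218.2   50. ]
```

>>> {"name": "send_rows", "arguments": {"offset": [[-0.44, 0, 0], [-0.44, 0, 0.3], [-0.44, 0, 0.7], [-0.44, 0, 1], [-0.44, 0, 1], [-0.44, 0, 1]], "delta_rot": [[0, 0, 0], [0, 0, 0], [0, 0, 0], [0, 0, 0], [0, 0, 0], [0, 0, 0]]}}

```text
time: 15.92
tool_pos: [564.3, -347.0, 58.1]
tcp_rot: [3.139, 0.001, 1.57]
contact_force: [-0.4, -0.2, -0.3]
grip_width: 38.8
finger_force: 30.0
```

>>> {"name": "send_rows", "arguments": {"offset": [[0, 0, 0.2], [0, 0, 0.2], [0, 0, 0.2]], "delta_rot": [[0, 0, 0], [0, 0, 0], [0, 0, 0]]}}

```text
time: 16.3
tool_pos: [564.0, -347.7, 34.3]
tcp_rot: [3.139, 0.002, 1.569]
contact_force: [0.3, 0.0, 0.6]
grip_width: 38.7
finger_force: 30.0
```

>>> {"name": "send_rows", "arguments": {"offset": [[0, 0, 0], [0, 0, 0], [0, 0, 0], [0, 0, 0]], "delta_rot": [[0, 0, 0], [0, 0, 0], [0, 0, 0], [0, 0, 0]], "grip": 0.6}}

```text
time: 16.8
tool_pos: [563.0, -347.2, 32.4]
tcp_rot: [3.142, -0.0, 1.569]
contact_force: [0.3, -0.2, 0.1]
grip_width: 54.7
finger_force: 0.0
```

>>> {"name": "send_rows", "arguments": {"offset": [[0, 0, -0.5], [0, 0, -1], [0, 0, -1], [0, 0, -1]], "delta_rot": [[0, 0, 0], [0, 0, 0], [0, 0, 0], [0, 0, 0]]}}

```text
time: 17.3
tool_pos: [562.7, -346.9, 151.9]
tcp_rot: [-3.141, -0.0, 1.569]
contact_force: [-0.1, -0.1, -1.0]
grip_width: 55.0
finger_force: 0.0
```

>>> {"name": "send_rows", "arguments": {"offset": [[0.5, 0.15, 0], [1, 0.3, 0], [1, 0.3, 0], [1, 0.3, 0]], "delta_rot": [[0, 0, 0], [0, 0, 0], [0, 0, 0], [0, 0, 0]], "grip": 1}}

```text
time: 17.8
tool_pos: [598.6, -227.0, 150.7]
tcp_rot: [-3.139, -0.001, 1.57]
contact_force: [0.7, 0.2, 0.4]
grip_width: 89.7
finger_force: 0.0
```

>>> {"name": "send_rows", "arguments": {"offset": [[0.35, 0.1, 0], [0.35, 0.1, 0.1], [0.35, 0.1, 0.4], [0.35, 0.1, 0.79], [0.35, 0.1, 0.79], [0.35, 0.1, 0.79]], "delta_rot": [[0, 0, 0], [0, 0, 0], [0, 0, 0], [0, 0, 0], [0, 0, 0], [0, 0, 0]]}}

```text
time: 18.55
tool_pos: [611.7, -186.7, 58.5]
tcp_rot: [3.14, 0.001, 1.568]
contact_force: [-0.5, -0.2, 1.0]
grip_width: 91.7
finger_force: 0.0
```

>>> {"name": "send_rows", "arguments": {"offset": [[0, 0, 0], [0, 0, 0], [0, 0, 0], [0, 0, 0], [0, 0, 0], [0, 0, 0], [0, 0, 0]], "delta_rot": [[0, 0, 0], [0, 0, 0], [0, 0, 0], [0, 0, 0], [0, 0, 0], [0, 0, 0], [0, 0, 0]], "grip": 0}}

```text
time: 19.42
tool_pos: [611.3, -185.2, 57.5]
tcp_rot: [3.142, -0.0, 1.569]
contact_force: [0.8, -0.4, -0.1]
grip_width: 38.7
finger_force: 30.0
```

>>> {"name": "send_rows", "arguments": {"offset": [[0, 0, -0.2], [0, 0, -0.4], [0, 0, -0.7], [0, 0, -1], [0, 0, -1], [0, 0, -1]], "delta_rot": [[0, 0, 0], [0, 0, 0], [0, 0, 0], [0, 0, 0], [0, 0, 0], [0, 0, 0]]}}

```text
time: 20.18
tool_pos: [610.8, -185.1, 176.7]
tcp_rot: [-3.14, -0.001, 1.569]
contact_force: [-0.1, 0.1, -0.7]
grip_width: 39.1
finger_force: 30.0
```

>>> {"name": "send_rows", "arguments": {"offset": [[-0.5, -0.1, 0], [-1, -0.2, 0], [-1, -0.2, 0], [-1, -0.2, 0]], "delta_rot": [[0, 0, 0], [0, 0, 0], [0, 0, 0], [0, 0, 0]]}}

```text
time: 20.68
tool_pos: [586.5, -304.7, 175.8]
tcp_rot: [-3.139, -0.002, 1.568]
contact_force: [0.6, 1.1, -0.1]
grip_width: 38.9
finger_force: 30.0
```

>>> {"name": "send_rows", "arguments": {"offset": [[-0.5, -0.2, 0], [-0.8, -0.2, 0], [-0.8, -0.2, 0.2], [-0.8, -0.2, 0.6], [-0.8, -0.2, 1], [-0.8, -0.2, 1], [-0.8, -0.2, 1]], "delta_rot": [[0, 0, 0], [0, 0, 0], [0, 0, 0], [0, 0, 0], [0, 0, 0], [0, 0, 0], [0, 0, 0]]}}

```text
time: 21.55
tool_pos: [564.3, -400.9, 59.3]
tcp_rot: [3.14, 0.001, 1.57]
contact_force: [0.3, -0.9, 0.6]
grip_width: 38.9
finger_force: 30.0
```

>>> {"name": "send_rows", "arguments": {"offset": [[0, 0, 0.17], [0, 0, 0.17], [0, 0, 0.17]], "delta_rot": [[0, 0, 0], [0, 0, 0], [0, 0, 0]]}}

```text
time: 21.92
tool_pos: [563.9, -401.8, 39.4]
tcp_rot: [3.139, 0.002, 1.569]
contact_force: [0.2, 1.3, -0.3]
grip_width: 39.0
finger_force: 30.0
```

>>> {"name": "send_rows", "arguments": {"offset": [[0, 0, 0], [0, 0, 0], [0, 0, 0], [0, 0, 0]], "delta_rot": [[0, 0, 0], [0, 0, 0], [0, 0, 0], [0, 0, 0]], "grip": 0.6}}

```text
time: 22.42
tool_pos: [562.9, -401.2, 37.1]
tcp_rot: [3.142, -0.0, 1.569]
contact_force: [0.1, -0.7, -0.2]
grip_width: 54.9
finger_force: 0.0
```

>>> {"name": "send_rows", "arguments": {"offset": [[0, 0, -0.5], [0, 0, -1], [0, 0, -1], [0, 0, -1]], "delta_rot": [[0, 0, 0], [0, 0, 0], [0, 0, 0], [0, 0, 0]]}}

```text
time: 22.92
tool_pos: [562.6, -400.9, 156.6]
tcp_rot: [-3.141, -0.001, 1.569]
contact_force: [-0.2, 0.0, -0.9]
grip_width: 55.4
finger_force: 0.0
```

>>> {"name": "send_rows", "arguments": {"offset": [[0.5, 0.1, 0], [1, 0.2, 0], [1, 0.2, 0]], "delta_rot": [[0, 0, 0], [0, 0, 0], [0, 0, 0]], "grip": 1}}

```text
time: 23.3
tool_pos: [587.2, -276.2, 155.0]
tcp_rot: [-3.138, -0.004, 1.574]
contact_force: [-0.3, 0.3, 0.0]
grip_width: 80.7
finger_force: 0.0
```

>>> {"name": "send_rows", "arguments": {"offset": [[0.5, 0.1, 0], [1, 0.2, 0], [1, 0.2, 0], [1, 0.2, 0]], "delta_rot": [[0, 0, 0], [0, 0, 0], [0, 0, 0], [0, 0, 0]]}}

```text
time: 23.8
tool_pos: [610.9, -162.0, 155.9]
tcp_rot: [-3.14, -0.0, 1.569]
contact_force: [0.0, -0.6, 0.2]
grip_width: 91.8
finger_force: 0.0
```

>>> {"name": "send_rows", "arguments": {"offset": [[0.4, 0, 0], [0.85, 0, 0], [0.85, 0, 0.2], [0.85, 0, 0.5], [0.85, 0, 0.82], [0.85, 0, 0.82], [0.85, 0, 0.82]], "delta_rot": [[0, 0, 0], [0, 0, 0], [0, 0, 0], [0, 0, 0], [0, 0, 0], [0, 0, 0], [0, 0, 0]]}}

```text
time: 24.68
tool_pos: [612.3, -60.7, 59.7]
tcp_rot: [3.14, 0.0, 1.568]
contact_force: [-0.5, 0.1, 0.5]
grip_width: 91.8
finger_force: 0.0
```

>>> {"name": "send_rows", "arguments": {"offset": [[0, 0, 0], [0, 0, 0], [0, 0, 0], [0, 0, 0], [0, 0, 0], [0, 0, 0], [0, 0, 0]], "delta_rot": [[0, 0, 0], [0, 0, 0], [0, 0, 0], [0, 0, 0], [0, 0, 0], [0, 0, 0], [0, 0, 0]], "grip": 0}}

```text
time: 25.55
tool_pos: [611.5, -59.2, 58.7]
tcp_rot: [-3.142, -0.0, 1.569]
contact_force: [0.0, -0.4, 0.6]
grip_width: 39.3
finger_force: 30.0
```

>>> {"name": "send_rows", "arguments": {"offset": [[0, 0, -0.2], [0, 0, -0.4], [0, 0, -0.7], [0, 0, -1], [0, 0, -1], [0, 0, -1]], "delta_rot": [[0, 0, 0], [0, 0, 0], [0, 0, 0], [0, 0, 0], [0, 0, 0], [0, 0, 0]]}}

```text
time: 26.3
tool_pos: [611.0, -59.1, 177.9]
tcp_rot: [-3.14, -0.0, 1.569]
contact_force: [0.1, -0.3, -1.1]
grip_width: 39.2
finger_force: 30.0
```

>>> {"name": "send_rows", "arguments": {"offset": [[-0.5, -0.05, 0], [-1, -0.1, 0], [-1, -0.1, 0]], "delta_rot": [[0, 0, 0], [0, 0, 0], [0, 0, 0]]}}

```text
time: 26.68
tool_pos: [597.8, -183.2, 176.6]
tcp_rot: [-3.139, -0.0, 1.564]
contact_force: [-0.4, 0.8, -0.6]
grip_width: 38.9
finger_force: 30.0
```

>>> {"name": "send_rows", "arguments": {"offset": [[-0.5, -0.05, 0], [-1, -0.1, 0], [-1, -0.1, 0]], "delta_rot": [[0, 0, 0], [0, 0, 0], [0, 0, 0]]}}

```text
time: 27.05
tool_pos: [585.8, -302.3, 176.6]
tcp_rot: [-3.139, -0.001, 1.565]
contact_force: [0.4, 0.7, -0.2]
grip_width: 38.6
finger_force: 30.0
```

>>> {"name": "send_rows", "arguments": {"offset": [[-0.5, -0.1, 0], [-1, -0.2, 0], [-1, -0.2, 0], [-1, -0.2, 0], [-1, -0.2, 0]], "delta_rot": [[0, 0, 0], [0, 0, 0], [0, 0, 0], [0, 0, 0], [0, 0, 0]]}}

```text
time: 27.68
tool_pos: [563.8, -416.8, 178.5]
tcp_rot: [-3.141, -0.001, 1.572]
contact_force: [-0.8, 0.3, 0.1]
grip_width: 39.1
finger_force: 30.0
```

>>> {"name": "send_rows", "arguments": {"offset": [[-0.32, 0, 0], [-0.32, 0, 0.2], [-0.32, 0, 0.6], [-0.32, 0, 1], [-0.32, 0, 1], [-0.32, 0, 1]], "delta_rot": [[0, 0, 0], [0, 0, 0], [0, 0, 0], [0, 0, 0], [0, 0, 0], [0, 0, 0]]}}

```text
time: 28.42
tool_pos: [564.3, -457.5, 61.1]
tcp_rot: [3.139, 0.002, 1.57]
contact_force: [0.6, -0.9, -0.1]
grip_width: 38.2
finger_force: 30.0
```

>>> {"name": "send_rows", "arguments": {"offset": [[0, 0, 0.17], [0, 0, 0.17], [0, 0, 0.17]], "delta_rot": [[0, 0, 0], [0, 0, 0], [0, 0, 0]]}}

```text
time: 28.8
tool_pos: [562.9, -457.7, 38.6]
tcp_rot: [3.141, 0.0, 1.569]
contact_force: [-0.2, -0.4, -1.2]
grip_width: 38.8
finger_force: 30.0
```

>>> {"name": "send_rows", "arguments": {"offset": [[0, 0, 0], [0, 0, 0], [0, 0, 0], [0, 0, 0]], "delta_rot": [[0, 0, 0], [0, 0, 0], [0, 0, 0], [0, 0, 0]], "grip": 0.6}}

```text
time: 29.3
tool_pos: [562.9, -457.6, 38.4]
tcp_rot: [3.141, 0.0, 1.569]
contact_force: [0.1, -0.7, 0.1]
grip_width: 54.8
finger_force: 0.0
```

>>> {"name": "send_rows", "arguments": {"offset": [[0, 0, -0.5], [0, 0, -1], [0, 0, -1], [0, 0, -1]], "delta_rot": [[0, 0, 0], [0, 0, 0], [0, 0, 0], [0, 0, 0]]}}

```text
time: 29.8
tool_pos: [562.7, -457.3, 158.1]
tcp_rot: [-3.141, -0.0, 1.569]
contact_force: [-0.7, 0.0, -0.1]
grip_width: 55.3
finger_force: 0.0
```

>>> {"name": "send_rows", "arguments": {"offset": [[0.5, -0.4, -0.2], [1, -0.8, -0.2], [1, -0.8, -0.2], [1, -0.8, -0.2], [1, -0.8, -0.2]], "delta_rot": [[0, 0, 0], [0, 0, 0], [0, 0, 0], [0, 0, 0], [0, 0, 0]], "grip": 1}}

```text
time: 30.42
tool_pos: [467.2, -337.7, 181.4]
tcp_rot: [-3.141, -0.001, 1.569]
contact_force: [0.7, 0.1, 0.1]
grip_width: 91.9
finger_force: 0.0
```

```bash
python3 - <<'E'
from look import *
c,im=look('w5',dict(roll1=0))
T=optics.get_calibration('top'); im=optics.capture('top'); cv2.imwrite('pics/top2.png',im[...,::-1])
for d in finder.boxes_of('roll1','top'): print(d['box'],d['confidence'],atz(np.array(d['box']).reshape(2,2).mean(0),T,25))
cr=cv2.resize(im[90:290,140:440],(750,500),interpolation=cv2.INTER_CUBIC); cv2.imwrite('pics/top2c.png',cr[...,::-1])
E
```

```text
30.425 [ 467.2 -337.7  181.4] [-3.1 -0.   1.6]
roll1 [215.3  56.6] 0.9 [ 425.8 -216.8    0. ]
[269.6, 215.0, 293.9, 234.8] 0.76 [445.3 -65.7  25. ]
[246.2, 215.1, 264.2, 232.5] 0.65 [447.4  24.5  25. ]
[315.6, 225.2, 336.6, 237.9] 0.59 [ 425.  -217.2   25. ]
```

View pics/top2c.png

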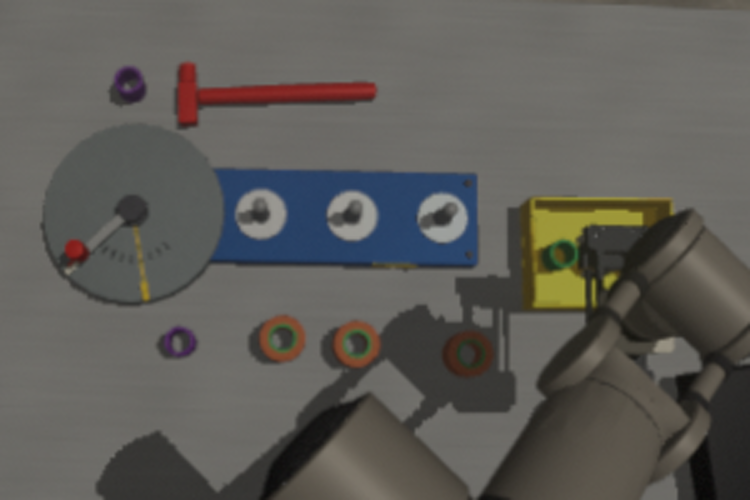

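View pics/w5.png

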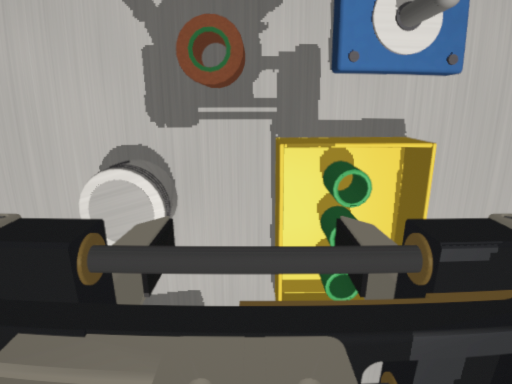

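All three cores are in the bin, the spindles are bare, and the roll at (213,50) is at (426.5,-217). Picking it for spindle 1.

>>> {"name": "send_rows", "arguments": {"offset": [[0.5, -0.15, 0], [1, -0.34, 0.1], [1, -0.34, 0.5], [1, -0.34, 1], [1, -0.34, 1], [1, -0.34, 1]], "delta_rot": [[0, 0, 0], [0, 0, 0], [0, 0, 0], [0, 0, 0], [0, 0, 0], [0, 0, 0]]}}

```text
time: 31.38
tool_pos: [427.5, -218.3, 63.7]
tcp_rot: [3.14, 0.001, 1.569]
contact_force: [-0.2, -0.0, 0.7]
grip_width: 91.8
finger_force: 0.0
```

>>> {"name": "send_rows", "arguments": {"offset": [[0, 0, 0.17], [0, 0, 0.33], [0, 0, 0.33], [0, 0, 0.33]], "delta_rot": [[0, 0, 0], [0, 0, 0], [0, 0, 0], [0, 0, 0]]}}

```text
time: 31.88
tool_pos: [427.6, -218.3, 24.5]
tcp_rot: [3.139, 0.002, 1.569]
contact_force: [0.2, 0.1, 0.1]
grip_width: 91.6
finger_force: 0.0
```

>>> {"name": "send_rows", "arguments": {"offset": [[0, 0, 0], [0, 0, 0], [0, 0, 0], [0, 0, 0], [0, 0, 0], [0, 0, 0]], "delta_rot": [[0, 0, 0], [0, 0, 0], [0, 0, 0], [0, 0, 0], [0, 0, 0], [0, 0, 0]], "grip": 0}}

```text
time: 32.62
tool_pos: [426.5, -217.3, 22.8]
tcp_rot: [3.141, 0.0, 1.569]
contact_force: [-0.7, 0.4, 3.4]
grip_width: 60.9
finger_force: 30.0
```

>>> {"name": "send_rows", "arguments": {"offset": [[0, 0, -0.3], [0, 0, -0.7], [0, 0, -1], [0, 0, -1], [0, 0, -1]], "delta_rot": [[0, 0, 0], [0, 0, 0], [0, 0, 0], [0, 0, 0], [0, 0, 0]]}}

```text
time: 33.25
tool_pos: [425.7, -216.8, 141.6]
tcp_rot: [-3.14, -0.001, 1.569]
contact_force: [0.2, -1.3, -2.2]
grip_width: 61.0
finger_force: 30.0
```

>>> {"name": "send_rows", "arguments": {"offset": [[0, 0.2, -0.15], [0, 0.5, -0.15], [0, 0.54, -0.15], [0, 0.54, -0.15]], "delta_rot": [[0, 0, 0], [0, 0, 0], [0, 0, 0], [0, 0, 0]]}}

```text
time: 33.75
tool_pos: [490.2, -216.8, 158.8]
tcp_rot: [-3.138, -0.002, 1.57]
contact_force: [-1.1, 0.5, -1.4]
grip_width: 61.2
finger_force: 30.0
```

```bash
python3 - <<'E'
from look import *
c,im=look('w6',dict(spindle1_foot=34,roll1=0))
E
```

```text
33.75 [ 490.2 -216.8  158.8] [-3.1 -0.   1.6]
spindle1_foot [382.5 143.7] 0.78 [ 610.9 -181.1   34. ]
spindle1_foot [318.9 284.6] 0.47 [ 558.7 -331.8   34. ]
roll1 [252.1 218.1] 0.61 [ 486.9 -268.4    0. ]
roll1 [199.   17.2] 0.56 [436.  -62.5   0. ]
```

View pics/w6.png

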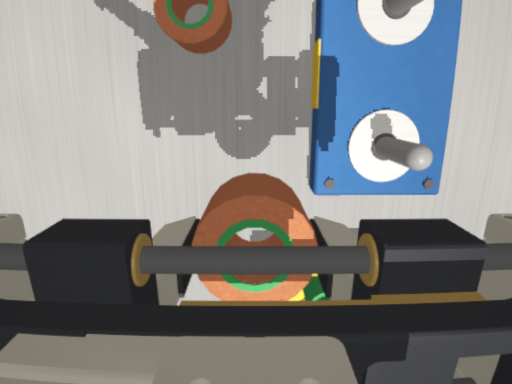

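```bash
python3 - <<'E'
from look import *
c=optics.get_calibration('wrist'); print(get_obs()['tool_pos'])
print('disc',atz([385,146],c,34),'tip',atz([420,157],c,106),'rolltop',atz([255,254],c,186),atz([251,217],c,136))
E
```

```text
[ 490.2 -217.3  160. ]
disc [ 614.3 -184.1   34. ] tip [ 609.9 -183.   106. ] rolltop [ 490.2 -217.7  186. ] [ 487.7 -217.3  136. ]
```

>>> {"name": "send_rows", "arguments": {"offset": [[0.1, 0.4, 0], [0.27, 0.8, 0], [0.27, 1, 0], [0.27, 1, 0], [0.27, 1, 0]], "delta_rot": [[0, 0, 0], [0, 0, 0], [0, 0, 0], [0, 0, 0], [0, 0, 0]]}}

```text
time: 34.52
tool_pos: [610.0, -185.5, 160.4]
tcp_rot: [-3.14, -0.0, 1.569]
contact_force: [-1.0, -0.7, -2.7]
grip_width: 61.4
finger_force: 30.0
```

>>> {"name": "send_rows", "arguments": {"offset": [[0, 0.01, 0.1], [0, 0.01, 0.2], [0, 0.01, 0.3], [0, 0.01, 0.4], [0, 0.01, 0.5], [0, 0.01, 0.6], [0, 0.01, 0.6]], "delta_rot": [[0, 0, 0], [0, 0, 0], [0, 0, 0], [0, 0, 0], [0, 0, 0], [0, 0, 0], [0, 0, 0]]}}

```text
time: 35.4
tool_pos: [611.8, -184.9, 87.3]
tcp_rot: [-3.139, -0.001, 1.569]
contact_force: [-0.3, 0.3, -0.6]
grip_width: 61.4
finger_force: 30.0
```

>>> {"name": "send_rows", "arguments": {"offset": [[0, 0, 0.1], [0, 0, 0.2], [0, 0, 0.25], [0, 0, 0.25], [0, 0, 0.25]], "delta_rot": [[0, 0, 0], [0, 0, 0], [0, 0, 0], [0, 0, 0], [0, 0, 0]]}}

```text
time: 36.02
tool_pos: [612.7, -185.3, 59.0]
tcp_rot: [3.141, 0.0, 1.569]
contact_force: [-0.4, 0.2, -2.1]
grip_width: 61.1
finger_force: 30.0
```

>>> {"name": "send_rows", "arguments": {"offset": [[0, 0, 0], [0, 0, 0], [0, 0, 0], [0, 0, 0], [0, 0, 0]], "delta_rot": [[0, 0, 0], [0, 0, 0], [0, 0, 0], [0, 0, 0], [0, 0, 0]], "grip": 1}}

```text
time: 36.65
tool_pos: [612.5, -185.2, 58.8]
tcp_rot: [3.141, -0.0, 1.569]
contact_force: [-0.4, -0.2, -0.1]
grip_width: 91.6
finger_force: 0.0
```

>>> {"name": "send_rows", "arguments": {"offset": [[0, 0, -0.2], [0, 0, -0.6], [0, 0, -1], [0, 0, -1]], "delta_rot": [[0, 0, 0], [0, 0, 0], [0, 0, 0], [0, 0, 0]]}}

```text
time: 37.15
tool_pos: [614.6, -186.1, 183.6]
tcp_rot: [3.133, 0.004, 1.569]
contact_force: [0.1, -0.0, -0.1]
grip_width: 91.9
finger_force: 0.0
```

>>> {"name": "send_rows", "arguments": {"offset": [[0, -0.5, 0], [0, -1, 0], [0, -1, 0], [0, -1, 0], [0, -1, 0]], "delta_rot": [[0, 0, 0], [0, 0, 0], [0, 0, 0], [0, 0, 0], [0, 0, 0]]}}

```text
time: 37.78
tool_pos: [493.9, -185.4, 178.7]
tcp_rot: [3.141, 0.0, 1.57]
contact_force: [0.3, -0.1, -0.8]
grip_width: 91.7
finger_force: 0.0
```

```bash
python3 - <<'E'
from look import *
c,im=look('w7',dict(spindle2_foot=34,roll1=0))
T=optics.get_calibration('top'); im=optics.capture('top'); cv2.imwrite('pics/top3.png',im[...,::-1])
for d in finder.boxes_of('roll1','top'): print(d['box'],d['confidence'],atz(np.array(d['box']).reshape(2,2).mean(0),T,25))
E
```

```text
37.775 [ 493.9 -185.4  178.7] [3.1 0.  1.6]
spindle2_foot [378.9  45.6] 0.83 [612.  -59.2  34. ]
roll1 [200.7  57.4] 0.65 [437.7 -65.8   0. ]
roll1 [367.5 173.9] 0.63 [ 624.5 -191.2    0. ]
[270.4, 218.6, 294.3, 238.7] 0.8 [432.6 -67.8  25. ]
[247.3, 216.3, 263.2, 235.8] 0.65 [439.8  24.2  25. ]
[306.6, 165.3, 326.0, 184.1] 0.45 [ 620.8 -184.2   25. ]
```

View pics/w7.png

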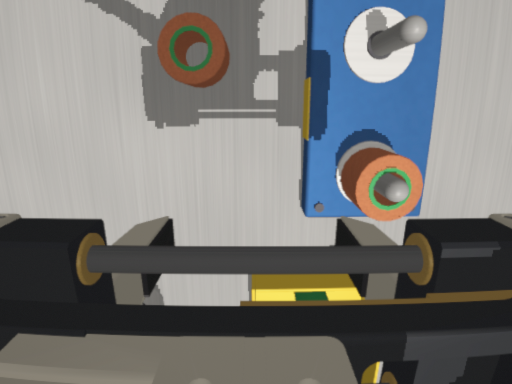

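Roll 1 is on its spindle at (385,180). The next roll is at (190,48), which is (438,-64.5).

>>> {"name": "send_rows", "arguments": {"offset": [[0.5, -0.2, 0], [1, -0.46, 0.1], [1, -0.46, 0.5], [1, -0.46, 1], [1, -0.46, 1], [1, -0.46, 1]], "delta_rot": [[0, 0, 0], [0, 0, 0], [0, 0, 0], [0, 0, 0], [0, 0, 0], [0, 0, 0]]}}

```text
time: 38.78
tool_pos: [438.7, -65.4, 60.2]
tcp_rot: [3.14, 0.001, 1.569]
contact_force: [0.6, -0.4, 1.0]
grip_width: 91.8
finger_force: 0.0
```

>>> {"name": "send_rows", "arguments": {"offset": [[0, 0, 0.17], [0, 0, 0.31], [0, 0, 0.31], [0, 0, 0.31]], "delta_rot": [[0, 0, 0], [0, 0, 0], [0, 0, 0], [0, 0, 0]]}}

```text
time: 39.28
tool_pos: [438.9, -65.5, 23.3]
tcp_rot: [3.138, 0.001, 1.569]
contact_force: [-0.2, 0.0, 1.2]
grip_width: 91.4
finger_force: 0.0
```

>>> {"name": "send_rows", "arguments": {"offset": [[0, 0, 0], [0, 0, 0], [0, 0, 0], [0, 0, 0], [0, 0, 0], [0, 0, 0]], "delta_rot": [[0, 0, 0], [0, 0, 0], [0, 0, 0], [0, 0, 0], [0, 0, 0], [0, 0, 0]], "grip": 0}}

```text
time: 40.02
tool_pos: [437.5, -65.0, 21.6]
tcp_rot: [3.141, -0.0, 1.569]
contact_force: [-1.6, -0.0, 3.7]
grip_width: 62.2
finger_force: 30.0
```

>>> {"name": "send_rows", "arguments": {"offset": [[0, 0, -0.3], [0, 0, -0.7], [0, 0, -1], [0, 0, -1], [0, 0, -1]], "delta_rot": [[0, 0, 0], [0, 0, 0], [0, 0, 0], [0, 0, 0], [0, 0, 0]]}}

```text
time: 40.65
tool_pos: [436.7, -64.7, 140.5]
tcp_rot: [-3.14, -0.001, 1.569]
contact_force: [-0.1, 0.2, -1.5]
grip_width: 62.0
finger_force: 30.0
```

>>> {"name": "send_rows", "arguments": {"offset": [[0, 0.2, -0.15], [0, 0.5, -0.15], [0, 0.5, -0.15], [0, 0.5, -0.15], [0, 0.5, -0.15]], "delta_rot": [[0, 0, 0], [0, 0, 0], [0, 0, 0], [0, 0, 0], [0, 0, 0]]}}

```text
time: 41.28
tool_pos: [496.2, -64.9, 158.7]
tcp_rot: [-3.139, -0.001, 1.569]
contact_force: [0.3, 0.4, -1.7]
grip_width: 62.1
finger_force: 30.0
```

```bash
python3 - <<'E'
from look import *
c,im=look('w8',dict(spindle2_foot=34,roll1=0))
H,S,V=cv2.split(cv2.cvtColor(im,cv2.COLOR_RGB2HSV))
m=(((H>50)&(H<80)&(S>150))).astype(np.uint8)
n,l,s,cc=cv2.connectedComponentsWithStats(m)
z=get_obs()['tool_pos'][2]
for i in range(1,n):
    if s[i,4]>60:
        u=[s[i,0]+s[i,2]/2,s[i,1]+s[i,3]/2]; print('green',s[i],atz(u,c,z+28),atz(u,c,50))
E
```

```text
41.275 [496.2 -64.9 158.7] [-3.1 -0.   1.6]
spindle2_foot [373.6 175.3] 0.8 [611.5 -60.1  34. ]
roll1 [254.3 221.3] 0.96 [ 495.6 -120.5    0. ]
roll1 [197.7  76.2] 0.69 [439.2  34.1   0. ]
green [218 222  73  23 434] [496.1 -53.3 187.5] [ 495.9 -113.4   50. ]
```

>>> {"name": "send_rows", "arguments": {"offset": [[0.03, 0.4, 0], [0.05, 0.8, 0], [0.05, 0.96, 0], [0.05, 0.96, 0], [0.05, 0.96, 0]], "delta_rot": [[0, 0, 0], [0, 0, 0], [0, 0, 0], [0, 0, 0], [0, 0, 0]]}}

```text
time: 42.05
tool_pos: [611.6, -59.2, 159.3]
tcp_rot: [-3.14, -0.0, 1.569]
contact_force: [-1.2, 0.3, -1.6]
grip_width: 62.0
finger_force: 30.0
```

>>> {"name": "send_rows", "arguments": {"offset": [[0, 0, 0.1], [0, 0, 0.2], [0, 0, 0.3], [0, 0, 0.4], [0, 0, 0.5], [0, 0, 0.6], [0, 0, 0.6]], "delta_rot": [[0, 0, 0], [0, 0, 0], [0, 0, 0], [0, 0, 0], [0, 0, 0], [0, 0, 0], [0, 0, 0]]}}

```text
time: 42.92
tool_pos: [612.0, -59.1, 86.2]
tcp_rot: [-3.139, -0.001, 1.569]
contact_force: [0.7, 0.7, -1.6]
grip_width: 61.8
finger_force: 30.0
```

>>> {"name": "send_rows", "arguments": {"offset": [[0, 0, 0.1], [0, 0, 0.2], [0, 0, 0.25], [0, 0, 0.25], [0, 0, 0.25]], "delta_rot": [[0, 0, 0], [0, 0, 0], [0, 0, 0], [0, 0, 0], [0, 0, 0]]}}

```text
time: 43.55
tool_pos: [613.0, -59.3, 57.8]
tcp_rot: [3.141, 0.0, 1.569]
contact_force: [0.0, -0.2, -0.7]
grip_width: 62.1
finger_force: 30.0
```

>>> {"name": "send_rows", "arguments": {"offset": [[0, 0, 0], [0, 0, 0], [0, 0, 0], [0, 0, 0], [0, 0, 0]], "delta_rot": [[0, 0, 0], [0, 0, 0], [0, 0, 0], [0, 0, 0], [0, 0, 0]], "grip": 1}}

```text
time: 44.18
tool_pos: [612.7, -59.2, 57.6]
tcp_rot: [3.142, -0.0, 1.569]
contact_force: [0.1, 0.4, 0.3]
grip_width: 92.1
finger_force: 0.0
```

>>> {"name": "send_rows", "arguments": {"offset": [[0, 0, -0.2], [0, 0, -0.6], [0, 0, -1], [0, 0, -1]], "delta_rot": [[0, 0, 0], [0, 0, 0], [0, 0, 0], [0, 0, 0]]}}

```text
time: 44.68
tool_pos: [614.9, -59.7, 182.2]
tcp_rot: [3.133, 0.002, 1.569]
contact_force: [0.8, -0.2, -0.8]
grip_width: 92.1
finger_force: 0.0
```

>>> {"name": "send_rows", "arguments": {"offset": [[0, -0.5, 0], [0, -1, 0], [0, -1, 0], [0, -1, 0], [0, -1, 0]], "delta_rot": [[0, 0, 0], [0, 0, 0], [0, 0, 0], [0, 0, 0], [0, 0, 0]]}}

```text
time: 45.3
tool_pos: [494.0, -59.3, 177.5]
tcp_rot: [3.14, 0.0, 1.569]
contact_force: [0.1, 0.4, -0.5]
grip_width: 91.8
finger_force: 0.0
```

```bash
python3 - <<'E'
from look import *
c,im=look('w9',dict(spindle3_foot=34,roll1=0))
E
```

```text
45.3 [494.  -59.3 177.5] [3.1 0.  1.6]
spindle3_foot [379.5  46.3] 0.84 [612.4  66.1  34. ]
spindle3_foot [358.1 281.7] 0.7 [ 613.1 -184.    34. ]
spindle3_foot [363.5  79.7] 0.47 [599.1  35.3  34. ]
roll1 [204.3  82.3] 0.81 [441.  35.   0.]
roll1 [369.4 176.4] 0.69 [626.7 -67.8   0. ]
roll1 [357.1 281.4] 0.6 [ 625.2 -205.3    0. ]
```

>>> {"name": "send_rows", "arguments": {"offset": [[0.4, -0.2, 0], [0.78, -0.45, 0.1], [0.78, -0.45, 0.5], [0.78, -0.45, 1], [0.78, -0.45, 1], [0.78, -0.45, 1]], "delta_rot": [[0, 0, 0], [0, 0, 0], [0, 0, 0], [0, 0, 0], [0, 0, 0], [0, 0, 0]]}}

```text
time: 46.2
tool_pos: [440.2, 34.5, 58.9]
tcp_rot: [3.14, 0.0, 1.569]
contact_force: [0.4, 0.4, 0.2]
grip_width: 92.1
finger_force: 0.0
```

>>> {"name": "send_rows", "arguments": {"offset": [[0, 0, 0.17], [0, 0, 0.3], [0, 0, 0.3], [0, 0, 0.3]], "delta_rot": [[0, 0, 0], [0, 0, 0], [0, 0, 0], [0, 0, 0]]}}

```text
time: 46.7
tool_pos: [440.3, 34.5, 23.3]
tcp_rot: [3.138, 0.0, 1.569]
contact_force: [-0.3, 1.1, -0.2]
grip_width: 91.8
finger_force: 0.0
```

>>> {"name": "send_rows", "arguments": {"offset": [[0, 0, 0], [0, 0, 0], [0, 0, 0], [0, 0, 0], [0, 0, 0], [0, 0, 0]], "delta_rot": [[0, 0, 0], [0, 0, 0], [0, 0, 0], [0, 0, 0], [0, 0, 0], [0, 0, 0]], "grip": 0}}

```text
time: 47.45
tool_pos: [439.5, 34.6, 21.8]
tcp_rot: [3.14, 0.0, 1.569]
contact_force: [1.8, -0.1, 4.7]
grip_width: 62.0
finger_force: 30.0
```

>>> {"name": "send_rows", "arguments": {"offset": [[0, 0, -0.3], [0, 0, -0.7], [0, 0, -1], [0, 0, -1], [0, 0, -1]], "delta_rot": [[0, 0, 0], [0, 0, 0], [0, 0, 0], [0, 0, 0], [0, 0, 0]]}}

```text
time: 48.08
tool_pos: [437.6, 34.8, 140.1]
tcp_rot: [-3.138, -0.0, 1.569]
contact_force: [0.2, -0.2, -2.8]
grip_width: 61.9
finger_force: 30.0
```

>>> {"name": "send_rows", "arguments": {"offset": [[0, 0.2, -0.15], [0, 0.5, -0.15], [0, 0.5, -0.15], [0, 0.5, -0.15], [0, 0.5, -0.15]], "delta_rot": [[0, 0, 0], [0, 0, 0], [0, 0, 0], [0, 0, 0], [0, 0, 0]]}}

```text
time: 48.7
tool_pos: [497.5, 34.7, 158.6]
tcp_rot: [-3.139, -0.0, 1.569]
contact_force: [0.6, 0.7, -2.1]
grip_width: 62.0
finger_force: 30.0
```

```bash
python3 - <<'E'
from look import *
z=get_obs()['tool_pos'][2]
c,im=look('w10',dict(spindle3_foot=34,roll1=z-22))
E
```

```text
48.7 [497.5  34.7 158.6] [-3.1 -0.   1.6]
spindle3_foot [377.5 148.1] 0.66 [613.9  65.9  34. ]
roll1 [252.7 220.6] 0.88 [496.2  32.9 136.6]
```

>>> {"name": "send_rows", "arguments": {"offset": [[0.1, 0.4, 0], [0.27, 0.8, 0], [0.27, 0.955, 0], [0.27, 0.955, 0], [0.27, 0.955, 0]], "delta_rot": [[0, 0, 0], [0, 0, 0], [0, 0, 0], [0, 0, 0], [0, 0, 0]]}}

```text
time: 49.48
tool_pos: [612.5, 66.6, 159.3]
tcp_rot: [-3.14, -0.0, 1.569]
contact_force: [0.5, -0.4, -2.4]
grip_width: 62.1
finger_force: 30.0
```

>>> {"name": "send_rows", "arguments": {"offset": [[0, 0, 0.1], [0, 0, 0.2], [0, 0, 0.3], [0, 0, 0.4], [0, 0, 0.5], [0, 0, 0.6], [0, 0, 0.6]], "delta_rot": [[0, 0, 0], [0, 0, 0], [0, 0, 0], [0, 0, 0], [0, 0, 0], [0, 0, 0], [0, 0, 0]]}}

```text
time: 50.35
tool_pos: [612.8, 66.7, 86.2]
tcp_rot: [-3.139, -0.0, 1.569]
contact_force: [0.6, 0.4, -1.9]
grip_width: 62.1
finger_force: 30.0
```

>>> {"name": "send_rows", "arguments": {"offset": [[0, 0, 0.1], [0, 0, 0.2], [0, 0, 0.25], [0, 0, 0.25], [0, 0, 0.25]], "delta_rot": [[0, 0, 0], [0, 0, 0], [0, 0, 0], [0, 0, 0], [0, 0, 0]]}}

```text
time: 50.98
tool_pos: [613.7, 66.8, 57.8]
tcp_rot: [3.141, -0.0, 1.569]
contact_force: [-0.2, 0.3, -1.5]
grip_width: 61.8
finger_force: 30.0
```

>>> {"name": "send_rows", "arguments": {"offset": [[0, 0, 0], [0, 0, 0], [0, 0, 0], [0, 0, 0], [0, 0, 0]], "delta_rot": [[0, 0, 0], [0, 0, 0], [0, 0, 0], [0, 0, 0], [0, 0, 0]], "grip": 1}}

```text
time: 51.6
tool_pos: [613.5, 66.8, 57.6]
tcp_rot: [3.141, -0.0, 1.569]
contact_force: [0.8, -0.1, 0.5]
grip_width: 92.0
finger_force: 0.0
```

>>> {"name": "send_rows", "arguments": {"offset": [[0, 0, -0.2], [0, 0, -0.6], [0, 0, -1], [0, 0, -1]], "delta_rot": [[0, 0, 0], [0, 0, 0], [0, 0, 0], [0, 0, 0]]}}

```text
time: 52.1
tool_pos: [615.8, 66.8, 182.2]
tcp_rot: [3.133, 0.0, 1.569]
contact_force: [-0.3, 0.3, -0.1]
grip_width: 91.8
finger_force: 0.0
```

>>> {"name": "send_rows", "arguments": {"offset": [[0.5, -0.3, 0], [1, -0.5, 0], [1, -0.5, 0], [1, -0.5, 0], [1, -0.5, 0]], "delta_rot": [[0, 0, 0], [0, 0, 0], [0, 0, 0], [0, 0, 0], [0, 0, 0]]}}

```text
time: 52.72
tool_pos: [554.3, 185.6, 177.1]
tcp_rot: [-3.141, 0.0, 1.568]
contact_force: [-0.2, -0.2, 0.0]
grip_width: 91.5
finger_force: 0.0
```

```bash
python3 - <<'E'
from look import *
c,im=look('w11',dict(brake_knob=105,brake_hinge=49,mark_tip=44))
C=optics.get_calibration('side'); im=optics.capture('side')
for y in (-184.5,-59.2,66.3):
    print([proj([612,y,z],C).round(0) for z in (34,84,106)])
cr=cv2.resize(im[120:320,180:450],(756,560),interpolation=cv2.INTER_CUBIC); cv2.imwrite('pics/side4c.png',cr[...,::-1])
E
```

```text
52.725 [554.3 185.6 177.1] [-3.1  0.   1.6]
brake_knob [251.6  32.6] 0.65 [552.4 305.5 105. ]
brake_hinge [318.  120.9] 0.65 [613.6 241.4  49. ]
mark_tip [200.6 143.4] 0.83 [502.3 220.1  44. ]
[array([325., 232.]), array([326., 217.]), array([327., 210.])]
[array([293., 210.]), array([294., 196.]), array([294., 189.])]
[array([265., 191.]), array([265., 177.]), array([265., 171.])]
```

View pics/side4c.png

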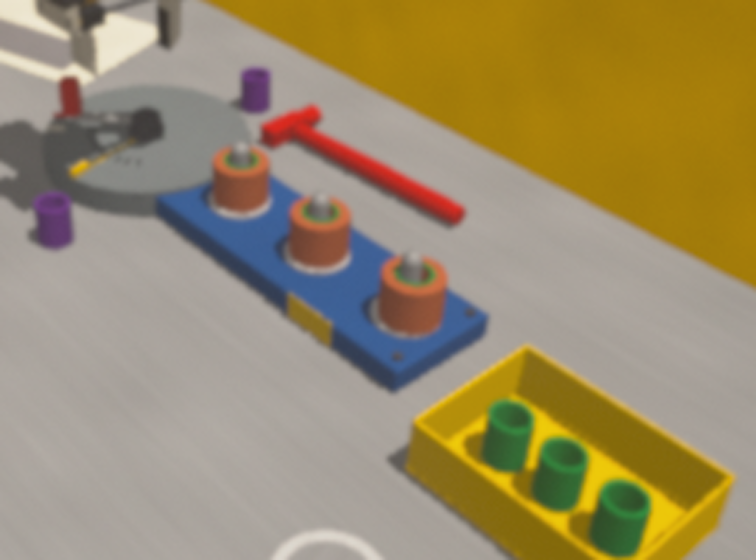

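All three rolls sit on their foot discs and the three cores are in the bin. Gripping the knob for the last swing: pointer at about 191.3°, hinge at about (613,241.5).

>>> {"name": "send_rows", "arguments": {"offset": [[0.5, -0.02, 0], [1, -0.03, 0], [1, -0.03, 0.1], [1, -0.03, 0.4], [1, -0.03, 0.7], [1, -0.03, 0.9], [1, -0.03, 0.9], [1, -0.03, 0.9]], "delta_rot": [[0, 0, 0], [0, 0, 0], [0, 0, 0], [0, 0, 0], [0, 0, 0], [0, 0, 0], [0, 0, 0], [0, 0, 0]]}}

```text
time: 53.98
tool_pos: [551.1, 306.4, 70.6]
tcp_rot: [3.14, -0.001, 1.568]
contact_force: [-0.7, 0.0, 1.1]
grip_width: 91.9
finger_force: 0.0
```

>>> {"name": "send_rows", "arguments": {"offset": [[0, 0, 0], [0, 0, 0], [0, 0, 0], [0, 0, 0], [0, 0, 0], [0, 0, 0], [0, 0, 0], [0, 0, 0]], "delta_rot": [[0, 0, 0], [0, 0, 0], [0, 0, 0], [0, 0, 0], [0, 0, 0], [0, 0, 0], [0, 0, 0], [0, 0, 0]], "grip": 0}}

```text
time: 54.98
tool_pos: [549.9, 306.8, 69.5]
tcp_rot: [-3.141, 0.0, 1.569]
contact_force: [-1.8, 0.4, 0.8]
grip_width: 25.3
finger_force: 30.0
```

>>> {"name": "send_rows", "arguments": {"offset": [[-0.11, -0.095, 0], [-0.22, -0.16, 0], [-0.345, -0.203, 0], [-0.474, -0.227, 0], [-0.604, -0.227, 0], [-0.686, -0.215, 0], [-0.686, -0.215, 0], [-0.686, -0.215, 0]], "delta_rot": [[0, 0, 0], [0, 0, 0], [0, 0, 0], [0, 0, 0], [0, 0, 0], [0, 0, 0], [0, 0, 0], [0, 0, 0]]}}

```text
time: 55.98
tool_pos: [523.1, 224.5, 69.9]
tcp_rot: [-3.139, 0.0, 1.57]
contact_force: [-5.8, -1.4, 5.8]
grip_width: 25.3
finger_force: 30.0
```

```bash
python3 - <<'E'
from look import *
c,im=look('w12',dict(brake_knob=105,mark_tip=44))
E
```

```text
55.975 [523.1 224.5  69.9] [-3.1  0.   1.6]
brake_knob [256.1 245.8] 0.61 [523.7 232.9 105. ]
mark_tip [223.4 222.8] 0.46 [502.6 219.7  44. ]
```

View pics/w12.png

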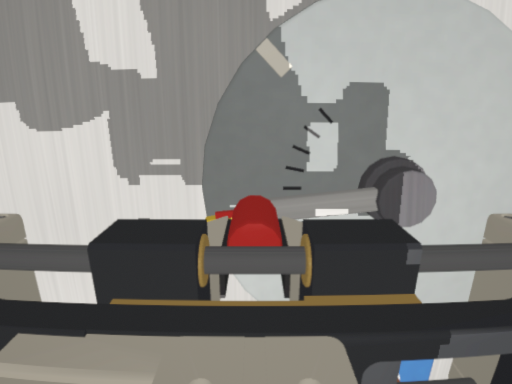

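The red arm tip (225,213) sits almost on the yellow tab (212,217). Releasing and measuring from above.

>>> {"name": "send_rows", "arguments": {"offset": [[0, 0, 0], [0, 0, 0], [0, 0, 0], [0, 0, 0], [0, 0, 0], [0, 0, 0]], "delta_rot": [[0, 0, 0], [0, 0, 0], [0, 0, 0], [0, 0, 0], [0, 0, 0], [0, 0, 0]], "grip": 1}}

```text
time: 56.88
tool_pos: [524.4, 224.6, 69.5]
tcp_rot: [3.142, -0.0, 1.569]
contact_force: [0.2, 0.3, 0.7]
grip_width: 80.4
finger_force: 0.0
```

>>> {"name": "send_rows", "arguments": {"offset": [[0, 0, -0.3], [0, 0, -0.7], [0, 0, -1], [0, 0, -1]], "delta_rot": [[0, 0, 0], [0, 0, 0], [0, 0, 0], [0, 0, 0]]}}

```text
time: 57.38
tool_pos: [526.0, 225.1, 192.8]
tcp_rot: [3.135, -0.002, 1.569]
contact_force: [-0.3, -0.4, -0.8]
grip_width: 91.7
finger_force: 0.0
```

>>> {"name": "send_rows", "arguments": {"offset": [[-0.3, 0.3, -0.5], [-0.3, 0.3, -0.7], [-0.3, 0.3, -0.7], [-0.3, 0.3, -0.7], [-0.3, 0.3, -0.7], [-0.3, 0.3, -0.7]], "delta_rot": [[0, 0, 0], [0, 0, 0], [0, 0, 0], [0, 0, 0], [0, 0, 0], [0, 0, 0]]}}

```text
time: 58.12
tool_pos: [559.8, 188.8, 272.5]
tcp_rot: [-3.14, 0.0, 1.57]
contact_force: [0.5, -0.3, -0.4]
grip_width: 91.7
finger_force: 0.0
```

```bash
python3 - <<'E'
from look import *
c,im=look('w13',dict(brake_knob=105,brake_hinge=49,mark_tip=44))
h=np.array([613,241.5])
cr=im[60:220,190:390]; cv2.imwrite('pics/w13c.png',cv2.resize(cr,(800,640)[:1]+(600,),interpolation=cv2.INTER_CUBIC)[...,::-1])
for z in(36,49,59,105): print(z,proj([*h,z],c))
for a in (190,192,194): print(a,proj([*(h+112*np.array([np.cos(np.radians(a)),np.sin(np.radians(a))])),44],c),proj([*(h+90*np.array([np.cos(np.radians(a)),np.sin(np.radians(a))])),105],c))
E
```

```text
58.125 [559.8 188.8 272.5] [-3.1  0.   1.6]
brake_knob [221.7 131.4] 0.57 [524.5 231.9 105. ]
brake_hinge [298.9 119.9] 0.69 [614.5 241.6  49. ]
mark_tip [210.5 139.3] 0.38 [503.2 217.2  44. ]
36 [296.3 119.6]
49 [297.7 120. ]
59 [298.8 120.4]
105 [305.  122.2]
190 [209.9 135.5] [221.8 137.1]
192 [210.6 138.5] [222.4 139.9]
194 [211.4 141.5] [223.1 142.8]
```

View pics/w13c.png

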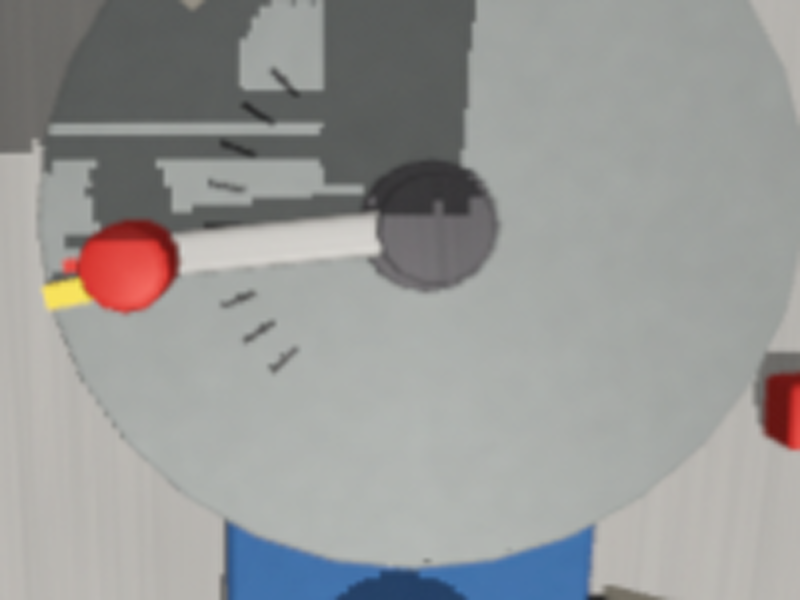

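```bash
python3 - <<'E'
from look import *
c0=optics.get_calibration('wrist'); p0=get_obs()['tool_pos']
h=np.array([613,241.5])
for f,p in (('w1',[531.4,201.3,299.]),('w3',[616.2,168.2,249.7]),('w11',[554.3,185.6,177.1])):
    c=dict(c0); T=c0['world_from_camera'].copy(); T[:3,3]+=np.array(p)-p0; c['world_from_camera']=T
    im=cv2.imread(f'pics/{f}.png'); H,S,V=cv2.split(cv2.cvtColor(im,cv2.COLOR_BGR2HSV))
    m=(abs(H.astype(int)-28)<8)&(S>90)&(V>90)
    u=proj([*(h+[-60,-12]),40],c); yy,xx=np.mgrid[:384,:512]; m&=(np.abs(xx-u[0])<90)&(np.abs(yy-u[1])<35)
    ys,xs=np.nonzero(m)
    W=np.array([atz([x,y],c,37)[:2] for x,y in zip(xs,ys)]); r=np.hypot(*(W-h).T)
    L=W[(r<95)&(r>25)]; mm=L.mean(0); v=np.linalg.svd(L-mm)[2][0]; v*=-np.sign(v[0])
    t=np.array([atz([x,y],c,44)[:2] for x,y in zip(xs,ys)]); t=t[r>102].mean(0)-h
    a=np.degrees(np.arctan2(*(mm-h)[::-1]))%360
    print(f,len(L),'line dir %.1f'%(np.degrees(np.arctan2(v[1],v[0]))%360),'via hinge %.1f'%a,'tab %.1f r %.0f'%(np.degrees(np.arctan2(t[1],t[0]))%360,np.hypot(*t)),'r range',r.min(),r.max())
E
```

```text
w1 116 line dir 191.1 via hinge 191.2 tab 190.8 r 113 r range 22.01401921593111 125.42974544487166
w3 179 line dir 191.2 via hinge 191.0 tab 191.1 r 112 r range 22.713568702304364 126.68465709602907
w11 255 line dir 190.9 via hinge 190.9 tab 190.9 r 112 r range 21.599797338014042 126.39656121685888
```

The pointer is at 191.0° in all three views and the lever sits at about 185°, because the knob slid along the pads. I'll regrip with the jaws closing along the tangent (yaw 11°) at the target point (524.6,224.3).

>>> {"name": "send_rows", "arguments": {"offset": [[0.1, -0.1, 0.1], [0.2, -0.2, 0.2], [0.296, -0.293, 0.4], [0.296, -0.293, 0.5], [0.296, -0.293, 0.6], [0.296, -0.293, 0.65], [0.296, -0.293, 0.65], [0.296, -0.293, 0.65]], "delta_rot": [[0, 0, 0.029], [0, 0, 0.058], [0, 0, 0.087], [0, 0, 0.116], [0, 0, 0.145], [0, 0, 0.174], [0, 0, 0.203], [0, 0, 0.219]]}}

```text
time: 59.32
tool_pos: [525.2, 224.1, 195.4]
tcp_rot: [-3.142, 0.0, 0.189]
contact_force: [-0.0, 0.4, 0.4]
grip_width: 91.8
finger_force: 0.0
```

>>> {"name": "send_rows", "arguments": {"offset": [[0, 0, 0], [0, 0, 0], [0, 0, 0]], "delta_rot": [[0, 0, 0], [0, 0, 0], [0, 0, 0]]}}

```text
time: 59.7
tool_pos: [525.2, 224.1, 195.6]
tcp_rot: [-3.142, -0.0, 0.194]
contact_force: [-0.1, 0.3, -0.3]
grip_width: 91.6
finger_force: 0.0
```

```bash
python3 - <<'E'
from look import *
c,im=look('w14',dict(brake_knob=105,mark_tip=44)); print(np.degrees(get_obs()['tcp_rot']))
E
```

```text
59.7 [525.2 224.1 195.6] [-3.1 -0.   0.2]
brake_knob [244.1 191.6] 0.82 [522.6 231.4 105. ]
brake_knob [252.8 197.5] 0.7 [518.9 223.1 105. ]
mark_tip [253.4 194.2] 0.53 [504.4 219.9  44. ]
mark_tip [415.4 120.3] 0.44 [613.9  72.   44. ]
[-180.    -0.    11.1]
```

>>> {"name": "send_rows", "arguments": {"offset": [[0, 0, 0.3], [0, 0, 0.6], [0, 0, 0.9], [0, 0, 1], [0, 0, 1], [0, 0, 1], [0, 0, 1]], "delta_rot": [[0, 0, 0], [0, 0, 0], [0, 0, 0], [0, 0, 0], [0, 0, 0], [0, 0, 0], [0, 0, 0]]}}

```text
time: 60.72
tool_pos: [526.0, 224.3, 76.9]
tcp_rot: [-3.141, -0.003, 0.193]
contact_force: [1.2, 0.2, -0.2]
grip_width: 91.6
finger_force: 0.0
```

>>> {"name": "send_rows", "arguments": {"offset": [[0, 0, 0], [0, 0, 0], [0, 0, 0], [0, 0, 0], [0, 0, 0], [0, 0, 0], [0, 0, 0], [0, 0, 0]], "delta_rot": [[0, 0, 0], [0, 0, 0], [0, 0, 0], [0, 0, 0], [0, 0, 0], [0, 0, 0], [0, 0, 0], [0, 0, 0]], "grip": 0}}

```text
time: 61.72
tool_pos: [524.5, 224.4, 75.3]
tcp_rot: [-3.141, 0.001, 0.193]
contact_force: [-4.6, 2.9, 1.1]
grip_width: 25.5
finger_force: 30.0
```

>>> {"name": "send_rows", "arguments": {"offset": [[0, 0, 0], [0, 0, 0], [0, 0, 0], [0, 0, 0]], "delta_rot": [[0, 0, 0], [0, 0, 0], [0, 0, 0], [0, 0, 0]]}}

```text
time: 62.22
tool_pos: [524.6, 224.3, 75.4]
tcp_rot: [-3.141, 0.001, 0.193]
contact_force: [-5.5, 3.1, 1.2]
grip_width: 25.5
finger_force: 30.0
```

>>> {"name": "send_rows", "arguments": {"offset": [[0, 0, 0], [0, 0, 0], [0, 0, 0], [0, 0, 0], [0, 0, 0], [0, 0, 0]], "delta_rot": [[0, 0, 0], [0, 0, 0], [0, 0, 0], [0, 0, 0], [0, 0, 0], [0, 0, 0]], "grip": 1}}

```text
time: 62.98
tool_pos: [525.3, 224.1, 75.5]
tcp_rot: [-3.142, -0.0, 0.193]
contact_force: [0.2, -0.1, 0.2]
grip_width: 80.6
finger_force: 0.0
```

>>> {"name": "send_rows", "arguments": {"offset": [[0, 0, -0.3], [0, 0, -0.7], [0, 0, -1], [0, 0, -1]], "delta_rot": [[0, 0, 0], [0, 0, 0], [0, 0, 0], [0, 0, 0]]}}

```text
time: 63.48
tool_pos: [526.8, 224.6, 198.8]
tcp_rot: [-3.141, -0.007, 0.193]
contact_force: [0.1, -0.1, -0.6]
grip_width: 91.7
finger_force: 0.0
```

>>> {"name": "send_rows", "arguments": {"offset": [[0.15, 0.3, -0.4], [0.2, 0.3, -0.64], [0.2, 0.35, -0.64], [0.22, 0.35, -0.64], [0.22, 0.35, -0.64], [0.22, 0.35, -0.64], [0.22, 0.35, -0.64], [0.22, 0.35, -0.64]], "delta_rot": [[0, 0, -0.029], [0, 0, -0.058], [0, 0, -0.087], [0, 0, -0.116], [0, 0, -0.145], [0, 0, -0.174], [0, 0, -0.203], [0, 0, -0.219]]}}

```text
time: 64.47
tool_pos: [558.8, 187.8, 270.8]
tcp_rot: [-3.139, 0.0, 1.573]
contact_force: [-0.8, -0.4, -0.6]
grip_width: 92.2
finger_force: 0.0
```

>>> {"name": "send_rows", "arguments": {"offset": [[0, 0, 0], [0, 0, 0]], "delta_rot": [[0, 0, 0], [0, 0, 0]]}}

```text
time: 64.72
tool_pos: [559.0, 187.9, 271.6]
tcp_rot: [-3.14, 0.0, 1.567]
contact_force: [-0.3, -0.4, 0.5]
grip_width: 91.8
finger_force: 0.0
```

```bash
python3 - <<'E'
from look import *
c,im=look('w15',dict(brake_knob=105,mark_tip=44))
h=np.array([613,241.5]); out=im[:,:,::-1].copy()
S=4; u0=proj([*h,45],c); x0=int(u0[0]-130); y0=int(max(0,u0[1]-70))
cr=cv2.resize(out[y0:y0+150,x0:x0+200],(800,600),interpolation=cv2.INTER_CUBIC)
for a,z,r in((191,105,90),(191,59,60),(191,44,112)):
    p=proj([*(h+r*np.array([np.cos(np.radians(a)),np.sin(np.radians(a))])),z],c); q=(p+.5-[x0,y0])*4; print(z,p)
    cv2.drawMarker(cr,(int(q[0]),int(q[1])),(255,0,255),cv2.MARKER_CROSS,14,1)
cv2.imwrite('pics/w15c.png',cr)
E
```

```text
64.725 [559.  187.9 271.6] [-3.1  0.   1.6]
brake_knob [222.  139.1] 0.83 [524.1 223.  105. ]
mark_tip [211.2 136.5] 0.37 [503.9 220.2  44. ]
105 [222.5 137.9]
59 [250.5 129.3]
44 [210.5 136.5]
```

View pics/w15c.png

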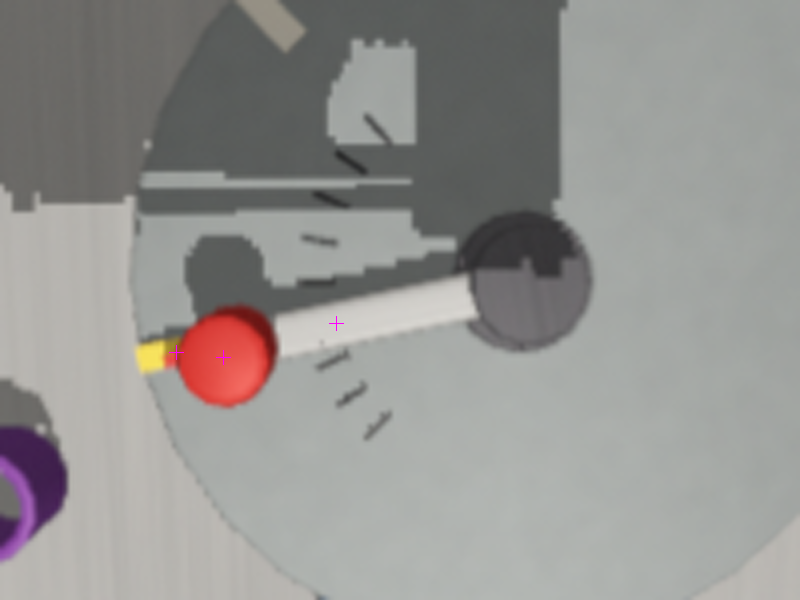

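The knob, the lever arm and the red tip all line up with the yellow tab at 191°. The robot is clear of everything, so I'm handing in.

```bash
python3 - <<'E'
from plant import ticket
print(ticket.close_job())
E
```

```text
the job is handed in; nothing more can be done
None
```

The job is handed in: the brake was at the stop mark while loading, all three green cores are in the bin, all three fresh rolls are on their own spindles, and the lever is lined up with the yellow pointer (the first try stopped about 6° short, so I regripped).

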